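# Switch the polisher off and tip the blanks into its bowl

### The job

First set the polisher's toggle switch to its centre off position and leave it there. Then pick up the aluminium cup, pour all seven blanks out of it into the polisher's bowl, and stand the empty cup upright on the bench again; do not shift the jug, the glue tube or the dropper bottle.

Things in the scene. Friction and masses are not known exactly. Their poses are not given: they have to be found in the camera images.
- cup_center (a point): Loose open aluminium cup, upright, holding the blanks: 95 mm high, 62 mm wide at the rim, 53 mm at the foot (59 mm at 63 mm up), wall 2.5 mm, floor 4 mm, no handle; 55-90 g empty, 84 g more filled. The point is on its axis, 47.5 mm above its underside; z runs from foot to mouth. It stands in mid-bench or at the left in front of the bottles (the jug is then at the other place).
- bowl (a point): Centre of the mouth of the polisher's black bowl, level with its rim, 107 mm above the bench; the mouth is 112 mm wide inside, 120 mm outside, and the bowl 55 mm deep. Axes are the polisher's own (z up).
- polisher: Grey round bench-top polisher fixed at the right of the bench, turned variously about the vertical; origin at the centre of its underside, below the bowl. Base 136 mm wide, 46 mm high, the bowl on top. A switch pod on its -x side (roughly toward the robot) is 56 mm along x, 74 mm along y, 92 mm high, its centre 86 mm from the origin.
- toggle (a joint): The polisher's forward-off-reverse toggle, rad: 0 is centre off, lever straight up; + leans to the polisher's -y (forward), - to its +y (reverse); travel -0.6 to 0.6. It is stiff (0.05 N m, about 1.2 N at the bat) and stays where it is left. Off is narrow: 0.12 rad either way.
- toggle_tip (a point): Point on the axis of the toggle's black bat, 40 mm from its pivot, where the bat is 15 mm thick; the bat ends 11 mm beyond, a 9 mm stem is below. The pivot is 90 mm to the -x side of the bowl's axis, 94 mm above the bench, 2 mm above the pod's top; the lever swings in the polisher's y-z plane. z runs from pivot to tip, x is the polisher's x.
- drawer_box: Fixed obstacle: white drawer cabinet, 145 mm deep (x), 195 mm wide (y), 200 mm high, standing just left of the polisher's far side; origin at the centre of its underside. Its front is 65 mm to the -x side of the origin; the middle drawer (70 to 131 mm up) stands 42 mm farther out and its pull 15 mm more. The room's wall is 100 mm behind (+x of) the origin, all along the bench.
- paper_rolls: Fixed obstacle: two upright paper rolls side by side along y, tied with a ribbon, each 101 mm across and 230 mm high, behind the middle place of the cup; origin between them on the bench.
- litre_bottle_1: Fixed obstacle: round bottle, 84 mm across, 242 mm high, between and behind the two places of the cup; origin at the centre of its underside.
- squeeze_bottle_1: Fixed obstacle: slim squeeze bottle, 52 mm across, 190 mm high, behind the left place of the cup; origin at the centre of its underside. More bottles stand farther back.
- jug: Bystander: clear mixing jug with a white rim ring, 80 mm across, 112 mm high, loose; origin at the centre of its underside.
- tube: Bystander: white glue tube standing on its red cap, 52 mm across, 135 mm high, loose, 97 to 109 mm from the cup's axis on the side toward the robot or to the left of that; origin at the centre of its underside.
- dropper: Bystander: small black dropper bottle, 33 mm across, 90 mm high, loose; origin at the centre of its underside.
- blank_0: One of seven alike chunky pale stone blanks with rounded edges, 17 x 17 x 18 mm, 12 g, polished and slippery; at the start they lie in the cup, up to about 65 mm above its underside. Origin at its centre.
- blank_1: One of seven alike chunky pale stone blanks with rounded edges, 17 x 17 x 18 mm, 12 g, polished and slippery; at the start they lie in the cup, up to about 65 mm above its underside. Origin at its centre.
- blank_2: One of seven alike chunky pale stone blanks with rounded edges, 17 x 17 x 18 mm, 12 g, polished and slippery; at the start they lie in the cup, up to about 65 mm above its underside. Origin at its centre.
- blank_3: One of seven alike chunky pale stone blanks with rounded edges, 17 x 17 x 18 mm, 12 g, polished and slippery; at the start they lie in the cup, up to about 65 mm above its underside. Origin at its centre.
- blank_4: One of seven alike chunky pale stone blanks with rounded edges, 17 x 17 x 18 mm, 12 g, polished and slippery; at the start they lie in the cup, up to about 65 mm above its underside. Origin at its centre.
- blank_5: One of seven alike chunky pale stone blanks with rounded edges, 17 x 17 x 18 mm, 12 g, polished and slippery; at the start they lie in the cup, up to about 65 mm above its underside. Origin at its centre.
- blank_6: One of seven alike chunky pale stone blanks with rounded edges, 17 x 17 x 18 mm, 12 g, polished and slippery; at the start they lie in the cup, up to about 65 mm above its underside. Origin at its centre.
Things that resemble listed ones, but are neither listed nor needed, are in the scene too. Leave any black look-alike of the part that bears cup_center alone.

How it is judged:
On the way, in this order (a step that is already met when the one before it is completed fails the run):
1. the toggle stands at centre off (within 0.12 rad) (value of joint toggle between -0.12 and 0.12 rad), for 0.2 s.
2. the cup is tipped at least 75 degrees with its centre within 130 mm of the bowl's axis (angle between cup_center's own z axis and vertical above 1.3 rad and horizontal distance between cup_center and bowl below 0.13 m and height (world z) of cup_center above 0.11 m), for 0.1 s.
3. all seven blanks are in the bowl (horizontal distance between each of blank_0, blank_1, blank_2, blank_3, blank_4, blank_5, blank_6 and bowl below 0.056 m and height (world z) of blank_0 between 0.045 and 0.107 m and height (world z) of blank_1 between 0.045 and 0.107 m and height (world z) of blank_2 between 0.045 and 0.107 m and height (world z) of blank_3 between 0.045 and 0.107 m and height (world z) of blank_4 between 0.045 and 0.107 m and height (world z) of blank_5 between 0.045 and 0.107 m and height (world z) of blank_6 between 0.045 and 0.107 m), for 0.2 s.
At the end, for the whole second after the job is handed in: All seven blanks lie in the polisher's bowl (each centre within 56 mm of the bowl's axis and below its rim), the toggle is at centre off within 0.12 rad, and the cup stands upright (within 0.1 rad) and still on the bench, released (all of step 1 and all of step 3 and angle between cup_center's own z axis and vertical below 0.1 rad and height (world z) of cup_center between 0.042 and 0.054 m and linear speed of cup below 0.02 m/s and contact force between the fingers and cup below 0.1 N); the robot touches nothing.
It fails at once if the mixing jug was shifted by more than 25 mm (distance of jug from where it was at the start of the episode above 0.025 m).
It fails at once if the glue tube was shifted by more than 25 mm (distance of tube from where it was at the start of the episode above 0.025 m).
It fails at once if the dropper bottle was shifted by more than 25 mm (distance of dropper from where it was at the start of the episode above 0.025 m).
It also fails if it takes over 72 s, if anything falls off the work surface, if the arm or the gripper's body presses on something with over 40 N, if the wrist force passes 120 N, or if a joint passes its speed limit or range.

### The arm

A 6-joint arm with a two-finger parallel gripper is mounted at the origin on the work surface; the furniture and walls round the work are solid. World frame = base frame: x ahead of the robot, y to its left, z up, the work surface at z = 0. Lengths are in m, angles in rad, forces in N, time in s.
With the tool pointing down it reaches from about 0.3 to 0.875 m from the base axis. Payload 6.4 kg.
Tool frame: the origin (TCP) lies where the fingers leave the gripper's body, on its centre line; the fingertips stand 73 mm ahead of it and the grasp point (between the pads) lies 54 mm ahead of it; z points along the fingers, y is the line along which they close (so a half turn about z gives the same grasp; the last joint's range is limited). The gripper opens to 85 mm and grips with 20 to 120 N. Pads are 22 mm wide; open, the fingers measure 114 mm over their backs; the gripper's body (76 mm by 85 mm) begins 54 mm behind the grasp point. The pads swing forward as they close: fully open they stand 13 mm farther back than shut.
Start: joints at [-1.319, 0.181, 1.607, -0, 1.354, -0.206], TCP at [0.254, -0.516, 0.304] pointing down, gripper open.
Joint ranges: [-2.99, 2.99], [-0.89, 2.07], [0.3, 2.58], [-1.14, 4.28], [0, 2.63], [-3.12, 3.12]. Speed limits (rad/s): [2.57, 2.57, 3.01, 3.14, 3.14, 3.14].

### API

Orientations are given as a unit quaternion [w, x, y, z].
In Python, from bench import ctrl gives the robot as it stands.
- The arm moves only by the tool carry_out, never from a script. Its argument "steps" is one flat list of numbers, 7 for each row, row after row: the shift along the tool's x, y, z in m, then the turn, a rotation vector about the tool's x, y, z in rad, then the opening, from 0 (shut) to 1 (fully open). In form: [dx, dy, dz, wx, wy, wz, claw, dx, dy, dz, wx, wy, wz, claw, ...]. A call has 1 to 20 rows; each row is the pose to reach, as a shift and turn from the pose commanded when the call began, along the tool's axes at that moment; what a row does not reach only later rows make up. A row lasts 1/10 s, in which the tool goes at most 50 mm and 8.59 degrees, less where a joint would pass 70% of its speed; a pose out of reach is approached as far as the arm can. A call with a gripper value outside its range is refused whole. The fingers move at their own pace and stop on an object; the grip force is fixed at half the most. Time passes only in rows, so rows that repeat a pose let the fingers close. It gives the time, the measured TCP pose, the force, the opening and the grip force at its end, in the units of the state.
- ctrl.get_obs(): the state, without advancing time (a new reading comes with each control period).
- ctrl.camera(name): name is "scene" or "side" or "wrist"; returns the picture (384x512x3 uint8, red, green, blue); there is no depth.
- ctrl.camera_params(name): a dict with "vertical_fov" (degrees; the focal length in pixels is half the picture's height over the tangent of half this angle, whatever the lens; pixels are square), "cx", "cy" (the principal point, pixels), "cam_to_world" (4x4, takes a point from camera to world coordinates); the wrist camera has in their place "hand_eye" (4x4, takes a point from camera to tool coordinates, whose origin is the TCP and whose axes are the flange's). Camera axes: x right, y down, z forward; pixel columns grow to the right and rows downward; lengths in m; the calibration is good to about 2 mm. A picture is of the moment at which its call begins: read the wrist's pose just before it. camera_params takes no time and is no camera call.
- ctrl.hand_in(): hands the job in; it is judged then, once.
The state is a dict: "time_s": time; "q": joint angles; "dq": joint speeds; "joint_efforts": joint torques, N m; "eef_pos": TCP position; "eef_rot": TCP orientation; "wrist_force": force on the tool from outside, world axes, zero at the start; "torque": the same for the moment, N m; "opening": opening from 0.0 (shut) to 1.0 (fully open); "grasp_force": force on a finger pad.
Only numpy, scipy, OpenCV 4.12 (cv2) and the standard library are available. Lean on these libraries where they do the work, as an engineer would, in place of code of your own. Each camera call takes 0.05 s, during which the arm holds its last target. There are 200 camera calls.

## Working session

There is one attempt and no reset: what is moved stays moved. The work goes in short steps, Python scripts to look and compute and a tool call to move; the robot and the scene stay as the last step left them, time stands still between calls to the robot, and variables do not carry over. Pictures are saved under pics/ and viewed, at most 10 in all, crops included, and the job is handed in when it is done.

Besides the shell and the picture viewer there is one more tool, called after ">>>" in YAML: its name, and indented under it one key for each argument. carry_out: Moves the arm, as the interface text tells. Its arguments: {"type":"object","properties":{"steps":{"type":"array"}},"required":["steps"]}

```bash
mkdir -p pics; ls; python3 - <<'E'
from bench import ctrl
import cv2,numpy as np
np.set_printoptions(precision=4,suppress=True)
o=ctrl.get_obs();print({k:np.round(v,3) for k,v in o.items()})
for n in ["scene","side","wrist"]:
    im=ctrl.camera(n)
    cv2.imwrite(f"pics/{n}0.png",im[:,:,::-1])
    print(n,ctrl.camera_params(n))
E
```

```text
pics
{'time_s': np.float64(0.0), 'q': array([-1.319,  0.182,  1.608, -0.   ,  1.354, -0.206]), 'dq': array([-0.   ,  0.003, -0.001,  0.002,  0.   ,  0.001]), 'joint_efforts': array([ -0.003, -44.489, -35.133,  -0.001,   0.009,  -0.   ]), 'eef_pos': array([ 0.254, -0.515,  0.303]), 'eef_rot': array([-0.001,  0.974,  0.227, -0.   ]), 'wrist_force': array([-0.435, -0.917,  0.192]), 'torque': array([ 0.001, -0.047, -0.065]), 'grasp_force': np.float64(0.0), 'opening': np.float64(0.998)}
scene {'vertical_fov': 54.81881998949805, 'cx': 262.83400542730413, 'cy': 188.79044139531916, 'cam_to_world': array([[-0.6348, -0.4245,  0.6456, -0.4041],
       [-0.7727,  0.3519, -0.5284,  0.7529],
       [-0.0029, -0.8343, -0.5514,  0.848 ],
       [ 0.    ,  0.    ,  0.    ,  1.    ]])}
side {'vertical_fov': 44.89095255330186, 'cx': 255.47420449361232, 'cy': 193.61574438516342, 'cam_to_world': array([[ 0.9999,  0.0064,  0.0092,  0.4448],
       [-0.0057, -0.4176,  0.9086, -1.454 ],
       [ 0.0097, -0.9086, -0.4175,  0.7793],
       [ 0.    ,  0.    ,  0.    ,  1.    ]])}
wrist {'vertical_fov': 70.55661972753104, 'cx': 254.40408772695918, 'cy': 190.3433942484195, 'hand_eye': array([[-0.0014, -0.9653, -0.2612,  0.0666],
       [ 1.    , -0.0015,  0.0002,  0.0003],
       [-0.0006, -0.2612,  0.9653, -0.0699],
       [ 0.    ,  0.    ,  0.    ,  1.    ]])}
```

View pics/scene0.png

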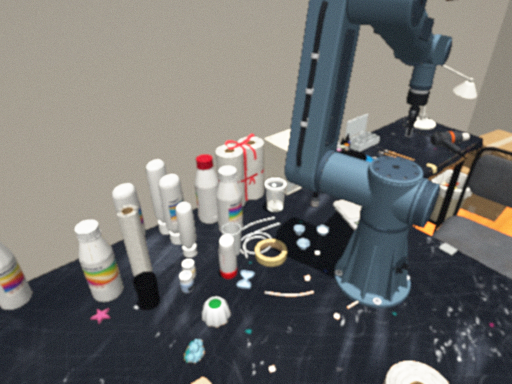

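View pics/side0.png

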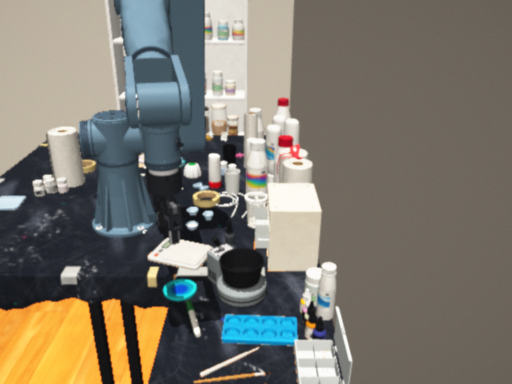

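```bash
python3 - <<'E'
import cv2,numpy as np
a=cv2.imread("pics/scene0.png")[145:325,130:330];b=cv2.imread("pics/side0.png")[120:310,140:330]
r=lambda i:cv2.resize(i,(400,400),interpolation=cv2.INTER_CUBIC)
cv2.imwrite("pics/crop1.png",np.hstack([r(a),r(b)]))
E
```

```text
(no output)
```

View pics/crop1.png

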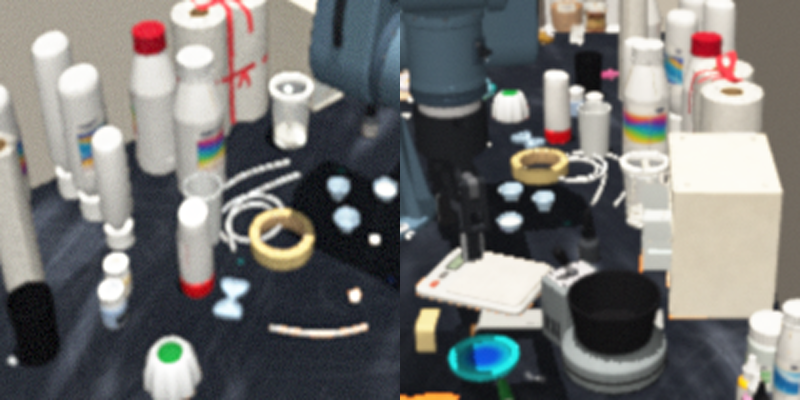

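```bash
cat > h.py <<'E'
import numpy as np
from bench import ctrl
np.set_printoptions(precision=4,suppress=True)
def cam(n):
    p=ctrl.camera_params(n); f=192/np.tan(np.radians(p["vertical_fov"])/2)
    if n=="wrist":
        from scipy.spatial.transform import Rotation as R
        o=ctrl.get_obs();q=np.array(o["eef_rot"]);T=np.eye(4);T[:3,:3]=R.from_quat(q[[1,2,3,0]]).as_matrix();T[:3,3]=o["eef_pos"]
        M=T@p["hand_eye"]
    else: M=np.array(p["cam_to_world"])
    return f,p["cx"],p["cy"],M
def onz(c,u,v,z):
    f,cx,cy,M=c; d=M[:3,:3]@np.array([(u-cx)/f,(v-cy)/f,1.]);o=M[:3,3]
    return o+d*(z-o[2])/d[2]
def proj(c,P):
    f,cx,cy,M=c; p=np.linalg.inv(M)@np.append(P,1); return np.array([cx+f*p[0]/p[2],cy+f*p[1]/p[2]])
E
python3 - <<'E'
from h import *
s=cam("scene");d=cam("side")
print("tube sc",onz(s,229,207+63,0),"side top",onz(d,214,154,.135),"side base",onz(d,214,188,0))
print("rimL sc 62mm",onz(s,231.5,229.5,.095),"jug",onz(s,231.5,229.5,.112))
print("rimM sc",onz(s,275.5,182,.095),onz(s,275.5,182,.112),"side",onz(d,257.5,196,.112),onz(d,257.5,196,.095))
print("bottleside",onz(d,233,166,.19),onz(d,232.5,190,0))
print("bowl side",onz(d,242,255,.107))
for l,u0,u1,v,z in[("L",222,241,229,.095),("M",265,285.5,182,.112)]:
  print(l,np.linalg.norm(onz(s,u0,v,z)-onz(s,u1,v,z)))
print("M side w",np.linalg.norm(onz(d,245,196,.112)-onz(d,270,196,.112)))
print(proj(d,onz(s,231.5,229.5,.095)))
E
```

```text
tube sc [0.3012 0.3133 0.    ] side top [0.2925 0.3312 0.135 ] side base [0.2915 0.2946 0.    ]
rimL sc 62mm [0.3604 0.2559 0.095 ] jug [0.3431 0.2671 0.112 ]
rimM sc [ 0.483  -0.0353  0.095 ] [ 0.463  -0.0175  0.112 ] side [ 0.4662 -0.0212  0.112 ] [0.4668 0.0153 0.095 ]
bottleside [0.3808 0.0575 0.19  ] [0.3684 0.2757 0.    ]
bowl side [ 0.4211 -0.387   0.107 ]
L 0.0602380397007691
M 0.07598915267561694
M side w 0.0850548078144761
[230.0211 170.1452]
```

View pics/wrist0.png

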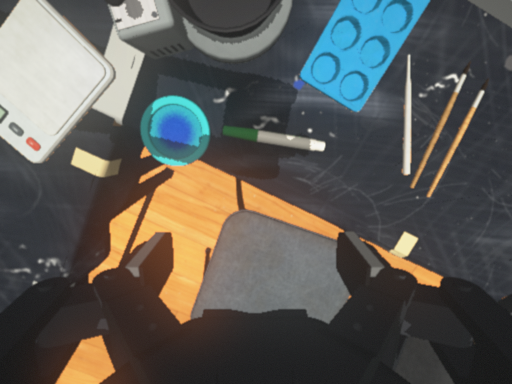

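>>> carry_out:
  steps: [0.03, -0.03, -0.02, 0, 0, 0, 1, 0.07, -0.06, -0.04, 0, 0, 0, 1, 0.1, -0.08, -0.05, 0, 0, 0, 1, 0.1, -0.08, -0.05, 0, 0, 0, 1, 0.1, -0.08, -0.05, 0, 0, 0, 1]

```text
time_s: 0.65
eef_pos: [0.3089, -0.3994, 0.3542]
eef_rot: [0.001, 0.974, 0.228, -0.0]
wrist_force: [0.3, -0.1, 0.1]
opening: 1.002
grasp_force: 0.0
```

```bash
python3 - <<'E'
from h import *
import cv2
o=ctrl.get_obs();print(o["time_s"],o["eef_pos"],o["eef_rot"])
c=cam("wrist");cv2.imwrite("pics/w1.png",ctrl.camera("wrist")[:,:,::-1])
np.save("w1.npy",c[3]);print(c)
E
```

```text
0.65 [ 0.3089 -0.3994  0.3542] [ 0.0006  0.9737  0.2278 -0.0001]
(np.float64(271.3891111154268), 254.40408772695918, 190.3433942484195, array([[ 0.4424, -0.8658, -0.2339,  0.3687],
       [-0.8968, -0.4266, -0.1172, -0.37  ],
       [ 0.0017,  0.2617, -0.9652,  0.424 ],
       [ 0.    ,  0.    ,  0.    ,  1.    ]]))
```

View pics/w1.png

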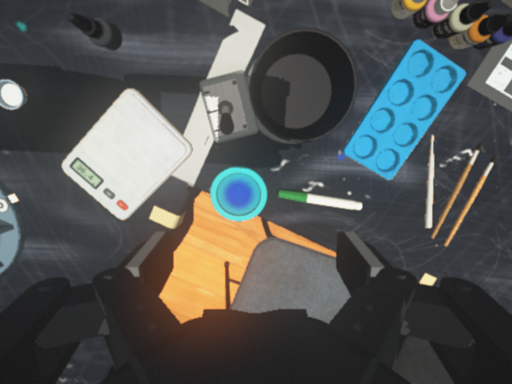

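```bash
python3 - <<'E'
from h import *
import cv2
im=cv2.imread("pics/w1.png")
cr=im[60:160,185:265];cv2.imwrite("pics/crop2.png",cv2.resize(cr,(480,600),interpolation=cv2.INTER_CUBIC))
c=cam("wrist")
b=onz(c,303,85,.107);print("bowl",b)
print("rim edges",[onz(c,*p,.107) for p in[(248,85),(356,85),(302,30),(302,143)]])
print("dropper top",onz(c,77,18,.09),"base",onz(c,112,43,0))
E
```

```text
bowl [ 0.4219 -0.4038  0.107 ]
rim edges [array([ 0.3953, -0.3498,  0.107 ]), array([ 0.4475, -0.4558,  0.107 ]), array([ 0.4685, -0.3769,  0.107 ]), array([ 0.3664, -0.433 ,  0.107 ])]
dropper top [ 0.3762 -0.1524  0.09  ] base [ 0.3699 -0.1466  0.    ]
```

View pics/crop2.png

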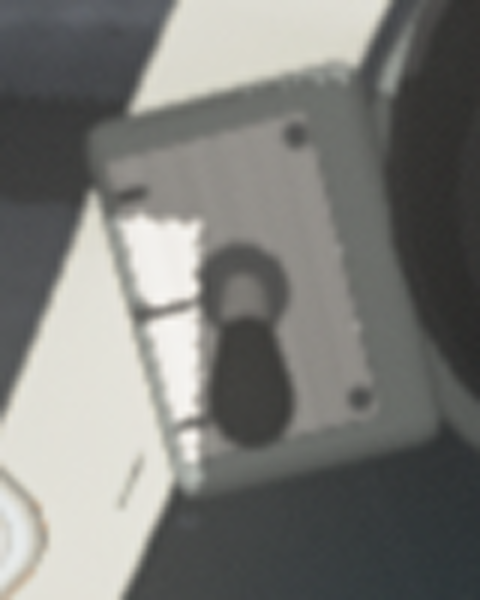

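```bash
python3 - <<'E'
from h import *
c=cam("wrist");B=np.array([.4195,-.404,0])
P=onz(c,225.5,107.5,.094);d=B-P;d[2]=0;print("pivot",P,np.linalg.norm(d),"yaw",np.degrees(np.arctan2(d[1],d[0])))
# pod edge direction
a=onz(c,185+95/6,60+150/6,.092);b=onz(c,185+185/6,60+490/6,.092);e=a-b;print("pod y-edge yaw-90",np.degrees(np.arctan2(e[1],e[0]))-90,np.linalg.norm(e))
for yaw in (np.arctan2(e[1],e[0])-np.pi/2,np.arctan2(d[1],d[0])):
  x=np.array([np.cos(yaw),np.sin(yaw),0]);y=np.array([-x[1],x[0],0]);Pm=B-.09*x+[0,0,.094];print(Pm,proj(c,Pm))
  for t in(-.6,-.4,-.2,0,.2,.3,.4,.5,.6):
    ax=np.array([0,0,1])*np.cos(t)-y*np.sin(t);print(t,*[(proj(c,Pm+l*ax)-[185,60])*6 for l in(0,.04,.051)])
E
```

```text
pivot [ 0.3629 -0.3362  0.094 ] 0.08836707888451002 yaw -50.14232282896051
pod y-edge yaw-90 -50.8243006322954 0.06578641000818039
[ 0.3626 -0.3342  0.094 ] [223.9048 106.9092]
-0.6 [233.4288 281.4549] [178.9398 139.6163] [161.2643  93.6057]
-0.4 [233.4288 281.4549] [186.6202 180.0392] [171.2965 146.8389]
-0.2 [233.4288 281.4549] [196.4994 225.4197] [184.3906 207.0462]
0 [233.4288 281.4549] [208.0234 273.1941] [199.7435 270.5018]
0.2 [233.4288 281.4549] [220.5228 320.6465] [216.3723 333.2505]
0.3 [233.4288 281.4549] [226.9152 343.4307] [224.8394 363.1806]
0.4 [233.4288 281.4549] [233.2845 365.1872] [233.2391 391.5878]
0.5 [233.4288 281.4549] [239.5469 385.6513] [241.453  418.1131]
0.6 [233.4288 281.4549] [245.6238 404.592 ] [249.3735 442.4536]
[ 0.3618 -0.3349  0.094 ] [224.1438 107.8471]
-0.6 [234.8626 287.0825] [179.1014 146.5334] [161.0174 100.9517]
-0.4 [234.8626 287.0825] [187.2499 186.8414] [171.6665 154.0328]
-0.2 [234.8626 287.0825] [197.6377 232.0529] [185.4344 214.0127]
0 [234.8626 287.0825] [209.6823 279.6149] [201.477  277.1815]
0.2 [234.8626 287.0825] [222.6851 326.8248] [218.7692 339.6044]
0.3 [234.8626 287.0825] [229.3141 349.4811] [227.5461 369.3638]
0.4 [234.8626 287.0825] [235.9062 371.1077] [236.2352 397.5986]
0.5 [234.8626 287.0825] [242.3746 391.4416] [244.7148 423.9524]
0.6 [234.8626 287.0825] [248.6387 410.2536] [252.8744 448.1245]
```

>>> carry_out:
  steps: [0.01, -0.005, 0.01, 0, 0, 0.14, 1, 0.02, -0.01, 0.02, 0, 0, 0.28, 1, 0.03, -0.015, 0.03, 0, 0, 0.42, 1, 0.04, -0.02, 0.04, 0, 0, 0.56, 1, 0.05, -0.025, 0.05, 0, 0, 0.7, 1, 0.06, -0.03, 0.06, 0, 0, 0.84, 1, 0.07, -0.033, 0.07, 0, 0, 0.98, 1, 0.0764, -0.0332, 0.07, 0, 0, 1.12, 1, 0.0764, -0.0332, 0.07, 0, 0, 1.25, 1, 0.0764, -0.0332, 0.07, 0, 0, 1.339, 1, 0.0764, -0.0332, 0.07, 0, 0, 1.339, 1, 0.0764, -0.0332, 0.07, 0, 0, 1.339, 1]

```text
time_s: 1.9
eef_pos: [0.3618, -0.337, 0.2832]
eef_rot: [-0.0, 0.905, -0.426, -0.001]
wrist_force: [-0.2, 0.3, 0.3]
opening: 1.002
grasp_force: 0.0
```

```bash
python3 - <<'E'
from h import *
import cv2
o=ctrl.get_obs();print(o["time_s"],o["eef_pos"],o["eef_rot"],o["q"])
c=cam("wrist");im=ctrl.camera("wrist")[:,:,::-1];cv2.imwrite("pics/w2.png",im)
yaw=np.radians(-50.5);x=np.array([np.cos(yaw),np.sin(yaw),0]);y=np.array([-x[1],x[0],0]);Pm=np.array([.3627,-.3358,.094])
print("pivot px",proj(c,Pm),"tip .55",proj(c,Pm+.051*(np.cos(.55)*np.array([0,0,1])-y*np.sin(.55))), "bowl",proj(c,Pm+.09*x+[0,0,.013]))
E
```

```text
1.9 [ 0.3618 -0.337   0.2832] [-0.0002  0.9047 -0.426  -0.0006] [-0.9904  0.0195  1.8263 -0.0002  1.297   1.4606]
pivot px [253.4986 186.997 ] tip .55 [285.4539 200.0468] bowl [253.3649  88.5546]
```

View pics/w2.png

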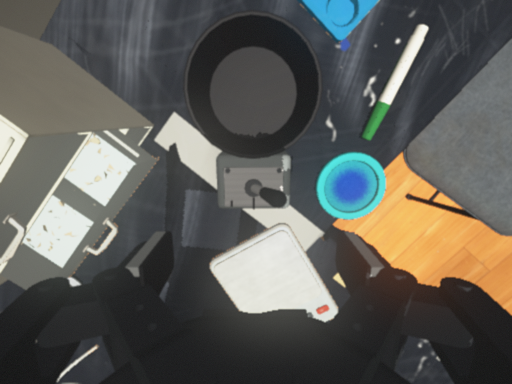

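>>> carry_out:
  steps: [0, -0.001, 0.025, 0, 0, 0, 1, 0, -0.001, 0.05, 0, 0, 0, 1, 0, -0.001, 0.075, 0, 0, 0, 1, 0, -0.001, 0.096, 0, 0, 0, 1, 0, -0.001, 0.096, 0, 0, 0, 1, 0, -0.001, 0.096, 0, 0, 0, 0.7, 0, -0.001, 0.096, 0, 0, 0, 0.5, 0, -0.001, 0.096, 0, 0, 0, 0.4, 0, -0.001, 0.096, 0, 0, 0, 0.3, 0, -0.001, 0.096, 0, 0, 0, 0.2, 0, -0.001, 0.096, 0, 0, 0, 0.15, 0, -0.001, 0.096, 0, 0, 0, 0.15, 0, -0.001, 0.096, 0, 0, 0, 0.15, 0, -0.001, 0.096, 0, 0, 0, 0.15]

```text
time_s: 3.35
eef_pos: [0.3634, -0.3361, 0.1887]
eef_rot: [0.0, 0.905, -0.426, 0.001]
wrist_force: [-1.1, -1.4, 6.5]
opening: 0.159
grasp_force: 30.6
```

>>> carry_out:
  steps: [0, 0, 0, 0, 0, 0, 0.5, 0, 0, 0, 0, 0, 0, 0.7, 0, 0, 0, 0, 0, 0, 0.8, 0, 0, 0, 0, 0, 0, 0.8, 0, 0, -0.03, 0, 0, 0, 0.8, 0, 0, -0.06, 0, 0, 0, 0.8, 0, 0, -0.1, 0, 0, 0, 0.8, 0, 0, -0.1, 0, 0, 0, 1, 0, 0, -0.1, 0, 0, 0, 1]

```text
time_s: 4.25
eef_pos: [0.3634, -0.336, 0.2888]
eef_rot: [0.001, 0.905, -0.426, 0.001]
wrist_force: [-0.1, 0.3, 0.0]
opening: 0.999
grasp_force: 0.0
```

```bash
python3 - <<'E'
from h import *
import cv2
o=ctrl.get_obs();print(o["time_s"],o["eef_pos"],o["eef_rot"],o["q"])
c=cam("wrist");im=ctrl.camera("wrist")[:,:,::-1]
cr=im[140:230,200:310];cv2.imwrite("pics/crop3.png",cv2.resize(cr,(660,540),interpolation=cv2.INTER_CUBIC))
yaw=np.radians(-50.5);x=np.array([np.cos(yaw),np.sin(yaw),0]);y=np.array([-x[1],x[0],0]);Pm=np.array([.3627,-.3358,.094])
for t in(-.12,0,.12):print(t,*[(proj(c,Pm+l*(np.cos(t)*np.array([0,0,1])-y*np.sin(t)))-[200,140])*6 for l in(0,.04,.051)])
E
```

```text
4.25 [ 0.3634 -0.336   0.2888] [ 0.0006  0.9045 -0.4264  0.001 ] [-0.9865  0.0128  1.8213  0.0001  1.3051  1.4653]
-0.12 [332.1422 279.0508] [300.0873 346.4252] [289.3479 368.9976]
0 [332.1422 279.0508] [333.324  346.9511] [333.7205 369.7354]
0.12 [332.1422 279.0508] [366.5402 346.3408] [378.0642 368.8843]
```

View pics/crop3.png

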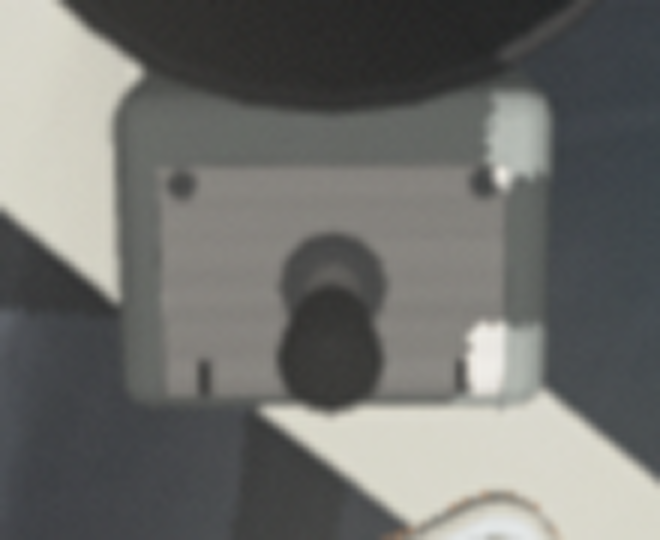

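>>> carry_out:
  steps: [-0.024, -0.017, -0.02, 0, 0, -0.144, 1, -0.048, -0.035, -0.04, 0, 0, -0.288, 1, -0.073, -0.052, -0.06, 0, 0, -0.433, 1, -0.097, -0.07, -0.07, 0, 0, -0.577, 1, -0.121, -0.087, -0.07, 0, 0, -0.721, 1, -0.145, -0.104, -0.07, 0, 0, -0.865, 1, -0.17, -0.122, -0.07, 0, 0, -1.01, 1, -0.194, -0.139, -0.07, 0, 0, -1.154, 1, -0.218, -0.157, -0.07, 0, 0, -1.298, 1, -0.242, -0.174, -0.07, 0, 0, -1.442, 1, -0.267, -0.192, -0.07, 0, 0, -1.587, 1, -0.291, -0.209, -0.07, 0, 0, -1.731, 1, -0.315, -0.226, -0.07, 0, 0, -1.875, 1, -0.339, -0.244, -0.07, 0, 0, -2.019, 1, -0.364, -0.261, -0.07, 0, 0, -2.164, 1, -0.388, -0.279, -0.07, 0, 0, -2.308, 1, -0.412, -0.296, -0.07, 0, 0, -2.452, 1, -0.412, -0.296, -0.07, 0, 0, -2.452, 1, -0.412, -0.296, -0.07, 0, 0, -2.452, 1, -0.412, -0.296, -0.07, 0, 0, -2.452, 1]

```text
time_s: 6.3
eef_pos: [0.3292, 0.1699, 0.357]
eef_rot: [-0.0, 0.708, 0.706, -0.001]
wrist_force: [0.7, 0.7, -0.2]
opening: 1.001
grasp_force: 0.0
```

```bash
python3 - <<'E'
from h import *
import cv2
o=ctrl.get_obs();print(o["time_s"],o["eef_pos"],o["eef_rot"],o["q"])
c=cam("wrist");im=ctrl.camera("wrist")[:,:,::-1];cv2.imwrite("pics/w3.png",im);np.save("w3.npy",c[3])
print("cup",proj(c,np.array([.36,.256,.095])),"tube",proj(c,np.array([.295,.32,.135])))
E
```

```text
6.3 [0.3292 0.1699 0.357 ] [-0.0004  0.7078  0.7064 -0.0008] [ 0.1531 -0.3639  2.0014 -0.0004  1.5059  0.1551]
cup [280.5725  98.5758] tube [217.8974  25.667 ]
```

View pics/w3.png

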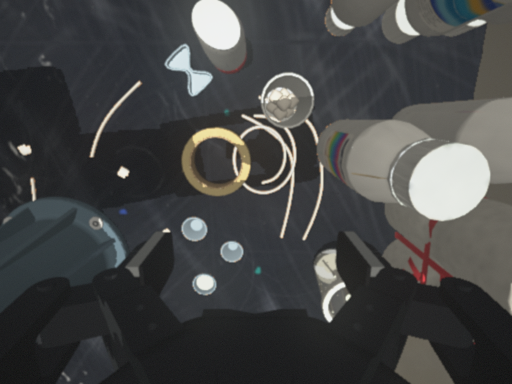

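```bash
python3 - <<'E'
from h import *
c=cam("wrist");s=cam("scene");d=cam("side")
print("cup",onz(c,287.7,100,.095),"rim w",onz(c,260.5,100,.095)-onz(c,315,100,.095),"tube",onz(c,216,22,.135))
print("litre",onz(c,441,181,.242),"side base",onz(d,256,197,0),"scene base", onz(s,230,237,0))
print("sq scene base",onz(s,190,251,0),"wrist",onz(c,337,20,0),"top sc",onz(s,185,206,.19))
print("jug wrist?",onz(c,345,305,.112),"jugbase")
print("bottle 400,30",onz(c,395,32,0))
q=ctrl.get_obs()["q"];L1,L2=.474,.489
print("planar",L1*np.sin(q[1])+L2*np.sin(q[1]+q[2]),np.sqrt(.3292**2+.1699**2-.1177**2),"z",-.057+L1*np.cos(q[1])+L2*np.cos(q[1]+q[2]))
E
```

```text
cup [0.3687 0.2543 0.095 ] rim w [-0.0634  0.0002  0.    ] tube [0.2936 0.3231 0.135 ]
litre [0.4604 0.1918 0.242 ] side base [0.4638 0.2098 0.    ] scene base [0.4271 0.2207 0.    ]
sq scene base [0.454  0.3635 0.    ] wrist [0.4453 0.3652 0.    ] top sc [0.4434 0.3627 0.19  ]
jug wrist? [ 0.452  -0.0116  0.112 ] jugbase
bottle 400,30 [0.528  0.3499 0.    ]
planar 0.31907689501256536 0.3512625229084367 z 0.3535997729160987
```

```bash
python3 - <<'E'
from h import *
from scipy.spatial.transform import Rotation as R
print((R.from_rotvec([0,0,.7])*R.from_rotvec([0,.5,0])).as_rotvec())
E
```

```text
[-0.1749  0.4792  0.6851]
```

>>> carry_out:
  steps: [0, 0, 0, -0.03, 0.08, 0.114, 1, 0, 0, 0, -0.06, 0.16, 0.228, 1, 0, 0, 0, -0.09, 0.24, 0.343, 1, 0, 0, 0, -0.12, 0.32, 0.457, 1, 0, 0, 0, -0.15, 0.4, 0.57, 1, 0, 0, 0, -0.175, 0.479, 0.685, 1, 0, 0, 0, -0.175, 0.479, 0.685, 1, 0, 0, 0, -0.175, 0.479, 0.685, 1]

```text
time_s: 7.15
eef_pos: [0.3296, 0.1696, 0.358]
eef_rot: [-0.103, 0.879, 0.409, 0.224]
wrist_force: [-0.6, 0.2, 0.1]
opening: 1.003
grasp_force: 0.0
```

```bash
cat > kin.py <<'E'
import numpy as np
from scipy.spatial.transform import Rotation as R
from scipy.optimize import least_squares
def rot(ax,t): return R.from_euler(ax,t).as_matrix()
# p: h,a,o1(lateral at shoulder),L1,b,L2,o2(lateral at wrist),L3
def fk(q,p):
    h,a,o1,L1,b,L2,o2,L3=p
    M=rot('z',q[0]);t=M@[a,o1,h]
    M=M@rot('y',q[1]);t=t+M@[0,0,L1]
    M=M@rot('y',q[2]);t=t+M@[b,0,0]
    M=M@rot('z',q[3]);t=t+M@[0,0,L2]
    M=M@rot('y',q[4]);t=t+M@[0,o2,L3]
    return t,M@rot('z',q[5])
E
python3 - <<'E'
from h import *
from kin import *
o=ctrl.get_obs();print(o["time_s"],o["eef_pos"],o["eef_rot"],o["q"],o["wrist_force"])
D=[([-1.319,.181,1.607,0,1.354,-.206],[.254,-.516,.304]),
([-0.9904,0.0195,1.8263,-0.0002,1.297,1.4606],[0.3618,-0.337,0.2832]),
([-0.9865,0.0128,1.8213,0.0001,1.3051,1.4653],[0.3634,-0.336,0.2888]),
([0.1531,-0.3639,2.0014,-0.0004,1.5059,0.1551],[0.3292,0.1699,0.357]),
(o["q"],o["eef_pos"])]
w=np.array(o["eef_rot"]);print(R.from_quat(w[[1,2,3,0]]).as_matrix());print(fk(o["q"],[.2]*8)[1])
for fix in (0,1):
  f=lambda p:np.concatenate([fk(q,p)[0]-x for q,x in D]+[1e-4*(p-p0)])
  p0=np.array([.3,0,.06,.45,0,.48,.06,.3]);r=least_squares(f,p0);print(r.x,np.abs(r.fun[:15]).max())
  break
np.save("p.npy",r.x)
E
```

```text
7.15 [0.3296 0.1696 0.358 ] [-0.1031  0.8786  0.4089  0.224 ] [-0.1543 -0.686   2.2425  0.433   1.3314  0.4956] [-0.5944  0.1698  0.0721]
[[ 0.5653  0.7647  0.3093]
 [ 0.6723 -0.6444  0.3644]
 [ 0.478   0.002  -0.8784]]
[[-0.7647  0.5653  0.3093]
 [ 0.6444  0.6723  0.3644]
 [-0.002   0.478  -0.8784]]
[ 0.3145 -0.      0.1176  0.439   0.0871  0.515   0.0001  0.2466] 0.0002534044737326213
```

```bash
cat >> kin.py <<'E'
import os
p=np.load("p.npy") if os.path.exists("p.npy") else None
lo=np.array([-2.99,-.89,.3,-1.14,0,-3.12])+.03;hi=np.array([2.99,2.07,2.58,4.28,2.63,3.12])-.03
def fkt(q):
    t,M=fk(q,p);return t,M@rot('z',np.pi/2)
def ik(t,M,seed):
    f=lambda q:(lambda a:np.concatenate([(a[0]-t)*3,R.from_matrix(a[1].T@M).as_rotvec()]))(fkt(q))
    r=least_squares(f,np.clip(seed,lo+1e-6,hi-1e-6),bounds=(lo,hi),max_nfev=60,x_scale=1.0)
    return r.x,np.abs(r.fun).max()
def tool(az,th): # tool pointing azimuth az, depressed th (deg); tool x up-ish
    a,b=np.radians([az,th]);z=np.array([np.cos(b)*np.cos(a),np.cos(b)*np.sin(a),-np.sin(b)])
    x=np.array([np.sin(b)*np.cos(a),np.sin(b)*np.sin(a),np.cos(b)]);return np.c_[x,np.cross(z,x),z]
E
python3 - <<'E'
from kin import *
np.set_printoptions(precision=3,suppress=True)
q0=np.array([-0.1543,-0.686,2.2425,0.433,1.3314,0.4956])
G=np.array([.369,.2545,.062]);rng=np.random.default_rng(0)
for az in(30,40,50,60):
  for th in(10,20,30,40,50,60):
    M=tool(az,th);out=[]
    for k in range(12):
      q,e=ik(G-.054*M[:,2],M,q0 if k==0 else rng.uniform(lo,hi))
      if e<2e-3 and not any(np.abs(q-o).max()<.05 for o in out): out.append(q)
    for q in out: print(az,th,q)
E
```

```text
30 10 [-0.104  0.953  2.536  2.521  1.678 -1.773]
30 10 [-1.523  1.886  2.536  1.613  1.068 -2.904]
30 50 [ 0.187 -0.041  2.526  1.631  0.214 -0.323]
30 60 [ 0.239 -0.047  2.42   0.5    0.297  0.841]
40 10 [-0.429  0.948  2.534  2.045  1.548 -1.877]
40 50 [ 0.056 -0.04   2.525  1.416  0.4   -0.352]
40 60 [ 0.152 -0.046  2.42   0.723  0.404  0.405]
50 10 [-0.554  0.871  2.493  1.75   1.432 -1.793]
50 50 [-0.046 -0.012  2.498  1.271  0.564 -0.437]
50 60 [ 0.078 -0.028  2.402  0.796  0.523  0.123]
60 10 [-0.57   0.799  2.422  1.539  1.393 -1.651]
60 20 [-0.499  0.564  2.486  1.562  1.221 -1.473]
60 30 [-0.39   0.329  2.515  1.528  1.033 -1.225]
60 40 [-0.256  0.142  2.502  1.397  0.848 -0.909]
60 50 [-0.114  0.035  2.45   1.149  0.703 -0.523]
60 60 [ 0.023  0.005  2.37   0.801  0.637 -0.081]
```

```bash
cat > pour.py <<'E'
from kin import *
B=np.array([.4195,-.404,.107]);TH=40;t=np.radians(TH)
c=np.array([np.cos(t),0,-np.sin(t)])          # cup z in tool frame
mo=np.array([0,0,.054])+(.095-.065)*c         # mouth centre in tool frame
def pose(az,al,tau):
    u=np.array([np.cos(np.radians(al)),np.sin(np.radians(al)),0]);n=np.cross([0,0,1],u);T=np.radians(tau)
    M=R.from_rotvec(n*T).as_matrix()@tool(az,TH)
    z=max(.145,.122+.095*np.cos(T)+.0265*np.sin(T))
    m=np.array([B[0],B[1],z])-.012*u
    return m-M@mo,M
g=[]
for s in np.linspace(-.15,0,6):
    for x in(-.04,0,.04):
        for y in(-.045,0,.045): g.append([x,y,s])
for s in(.02,.04,.06,.073):
    for x in(-.011,.011):
        for y in(-.053,.053): g.append([x,y,s])
for s in np.linspace(-.1,-.06,3): g.append([.09,0,s])
g=np.array(g);cp=[]
for h in(0,.05,.095):
    for a in np.linspace(0,2*np.pi,8,endpoint=False):
        v=np.array([np.sin(t),0,np.cos(t)]);cp.append(np.array([0,0,.054])+(h-.065)*c+.031*(np.cos(a)*np.array([0,1,0])+np.sin(a)*v))
cp=np.array(cp)
def box(P,l,h): return np.linalg.norm(np.maximum(np.maximum(np.array(l)-P,P-np.array(h)),0),axis=1)
def clear(tc,M,q):
    G=tc+g@M.T;C=tc+cp@M.T
    W=tc-p[7]*M[:,2];A=np.array([tc-M[:,2]*s for s in np.linspace(.15,p[7],4)])
    Mq=rot('z',q[0]);S=Mq@[p[1],p[2],p[0]];Mq=Mq@rot('y',q[1]);E=S+Mq@[0,0,p[3]];F=np.linspace(0,1,8)[:,None];fa=E+(W-E)*F
    def d(P):
        cyl=lambda x,y,r,z:np.hypot(np.maximum(np.hypot(P[:,0]-x,P[:,1]-y)-r,0),np.maximum(P[:,2]-z,0))
        return np.min([box(P,[.443,-.347,0],[.6,-.15,.2]).min(),box(P,[.386,-.347,.0],[.45,-.15,.133]).min(),(.595-P[:,0]).min(),P[:,2].min(),
          cyl(.3627,-.3358,.009,.147).min(),cyl(.3648,-.3376,.04,.092).min()])
    b=np.hypot(np.maximum(np.hypot(G[:,0]-B[0],G[:,1]-B[1])-.06,0),np.maximum(G[:,2]-.107,0)).min()
    return min(d(G),d(C),b,d(A)-.055,d(fa)-.06)
E
cat > search.py <<'E'
from pour import *
rng=np.random.default_rng(1);res=[]
seeds=[np.array(s) for s in([-1.2,.2,1.8,0,.6,0],[-1.2,.2,1.8,1.5,.8,-1],[-1.4,.2,1.8,-.9,.8,1],[-.9,.3,1.8,3.,.8,-1.5],[-1,.2,1.8,2.2,1,-2],[-1.2,0,2,1,1.3,1.5])]
for az in range(-120,121,20):
  for al in range(0,360,30):
    tc,M=pose(az,al,140);
    for s in seeds:
      q,e=ik(tc,M,s)
      if e>2e-3: continue
      cl=clear(tc,M,q)
      if cl<.008: continue
      ok=True;mc=cl;qq=q;Q=[q]
      for tau in range(120,-1,-20):
        tc,M=pose(az,al,tau);q2,e=ik(tc,M,qq);mc=min(mc,clear(tc,M,q2))
        if e>2e-3 or np.abs(q2-qq).max()>1.0 or mc<.006: ok=False;break
        qq=q2;Q.append(q2)
      if ok: res.append((mc,az,al,Q));break
res.sort(key=lambda r:-r[0]);np.set_printoptions(precision=2,suppress=True)
print(len(res))
for r in res[:14]: print(round(r[0],3),r[1],r[2],r[3][0],r[3][-1],np.abs(np.diff(r[3],axis=0)).max())
E
time timeout 500 python3 search.py
```

```text
0
real	0m17.028s
user	0m17.489s
sys	0m0.056s
```

```bash
cat > s2.py <<'E'
from pour import *
exec(open("search.py").read().split("for az")[0].split("import *")[1])
np.set_printoptions(precision=2,suppress=True)
out=[]
for az in range(-180,180,20):
  for al in range(0,360,30):
    tc,M=pose(az,al,130)
    for s in seeds:
      q,e=ik(tc,M,s)
      if e<2e-3:
        cl=clear(tc,M,q);n=130;qq=q;mc=cl
        for tau in range(115,-1,-15):
          tc,M=pose(az,al,tau);q2,e2=ik(tc,M,qq)
          if e2>2e-3 or np.abs(q2-qq).max()>1.2: break
          qq=q2;n=tau;mc=min(mc,clear(tc,M,q2))
        out.append((n,-mc,-cl,az,al,q,qq))
out.sort(key=lambda r:(r[0],r[1]));print(len(out))
for r in out[:12]: print(r)
out.sort(key=lambda r:r[2])
for r in out[:6]: print(r)
E
timeout 550 python3 s2.py
```

```text
325
(10, np.float64(-0.0), np.float64(-0.0), -80, 240, array([-1.46,  0.75,  1.74,  1.21,  1.79,  1.66]), array([-0.77,  0.01,  2.1 , -0.8 ,  0.48,  2.87]))
(10, np.float64(-0.0), np.float64(-0.0), -80, 240, array([-1.44,  0.61,  1.8 ,  1.11,  1.62,  1.6 ]), array([-0.77,  0.01,  2.1 , -0.8 ,  0.48,  2.87]))
(10, np.float64(-0.0), np.float64(-0.0), -80, 270, array([-1.21,  0.98,  1.15,  0.67,  2.27,  2.  ]), array([-0.76,  0.02,  2.07, -0.75,  0.57,  2.77]))
(10, np.float64(-0.0), np.float64(-0.0), -80, 270, array([-1.19,  0.83,  1.25,  0.55,  2.08,  1.92]), array([-0.76,  0.02,  2.07, -0.75,  0.57,  2.77]))
(10, np.float64(-0.0), np.float64(-0.0), -60, 210, array([-1.33,  0.87,  2.16,  2.23,  1.78,  0.44]), array([-0.97, -0.06,  2.26,  0.67,  0.08,  1.09]))
(10, np.float64(-0.0), np.float64(-0.0), -60, 210, array([-1.33,  0.87,  2.16,  2.23,  1.78,  0.44]), array([-0.97, -0.06,  2.26,  0.67,  0.08,  1.09]))
(10, np.float64(-0.0), np.float64(-0.0), -60, 240, array([-1.5 ,  0.79,  1.86,  1.41,  1.79,  1.33]), array([-0.97, -0.09,  2.23,  0.21,  0.21,  1.53]))
(10, np.float64(-0.0), np
[... 1124 characters left out ...]
742202775871), np.float64(-0.03774940769755464), 80, 30, array([-1.16,  0.66,  1.25,  0.33,  1.93, -0.93]), array([-1.16,  0.66,  1.25,  0.33,  1.93, -0.93]))
(10, np.float64(0.1445742202775871), np.float64(-0.03774940769755464), 80, 30, array([-1.16,  0.66,  1.25,  0.33,  1.93, -0.93]), array([-1.16,  0.66,  1.25,  0.33,  1.93, -0.93]))
(10, np.float64(0.1445742202775871), np.float64(-0.03774940769755464), 80, 30, array([-1.16,  0.66,  1.25,  0.33,  1.93, -0.93]), array([-1.16,  0.66,  1.25,  0.33,  1.93, -0.93]))
(130, np.float64(-0.036557155704271), np.float64(-0.036557155704271), 60, 30, array([-1.25,  0.53,  1.43,  0.48,  1.73, -0.75]), array([-1.25,  0.53,  1.43,  0.48,  1.73, -0.75]))
```

```bash
cat > s3.py <<'E'
from pour import *
np.set_printoptions(precision=2,suppress=True)
rng=np.random.default_rng(1);out=[]
seeds=[np.array(s) for s in([-1.2,.2,1.8,0,.6,0],[-1.2,.2,1.8,1.5,.8,-1],[-1.4,.2,1.8,-.9,.8,1],[-.9,.3,1.8,3.,.8,-1.5],[-1,.2,1.8,2.2,1,-2],[-1.2,.5,1.4,.4,1.8,-.8])]
for az in range(-180,180,15):
  for al in range(0,360,20):
    sols=[]
    for s in seeds:
      tc,M=pose(az,al,130);q,e=ik(tc,M,s)
      if e>2e-3 or any(np.abs(q-o).max()<.05 for o in sols): continue
      sols.append(q);mc=clear(tc,M,q)
      if mc<.012: continue
      n=130;qq=q.copy();Q=[q]
      for tau in range(120,-1,-10):
        tc,M=pose(az,al,tau);q2,e2=ik(tc,M,qq)
        if e2>2e-3 or np.abs(q2-qq).max()>.6: break
        k=clear(tc,M,q2)
        if k<.01: break
        mc=min(mc,k);qq=q2.copy();n=tau;Q.append(qq)
      out.append((n,mc,az,al,q,qq))
out.sort(key=lambda r:(r[0],-r[1]));print(len(out))
for r in out[:15]: print(r[0],round(r[1],3),*r[2:])
E
timeout 570 python3 s3.py
```

```text
0
```

```bash
python3 - <<'E'
from pour import *
np.set_printoptions(precision=3,suppress=True)
for az,al in((80,30),(75,20),(75,40),(60,30)):
  tc,M=pose(az,al,130)
  for s in([-1.2,.2,1.8,0,.6,0],[-1.2,.5,1.4,.4,1.8,-.8]):
    q,e=ik(tc,M,np.array(s));print(az,al,q,e,clear(tc,M,q));print(tc,M[:,2],M@c)
E
```

```text
80 30 [-0.725  1.186  0.891 -1.014  2.386  0.106] 3.131424898500395e-10 -0.1529697612692646
[ 0.443 -0.427  0.162] [-0.994  0.104  0.036] [ 0.663  0.383 -0.643]
80 30 [-0.725  1.186  0.891 -1.014  2.386  0.106] 6.7544750999472375e-12 -0.1529697612692646
[ 0.443 -0.427  0.162] [-0.994  0.104  0.036] [ 0.663  0.383 -0.643]
75 20 [-0.794  1.251  0.792 -0.922  2.55   0.098] 1.0239785094835568e-09 -0.13499512783278306
[ 0.438 -0.433  0.16 ] [-0.943  0.325  0.077] [ 0.72   0.262 -0.643]
75 20 [-0.794  1.251  0.792 -0.922  2.55   0.098] 2.5633401057538103e-11 -0.13499512783278306
[ 0.438 -0.433  0.16 ] [-0.943  0.325  0.077] [ 0.72   0.262 -0.643]
75 40 [-0.632  1.035  1.114 -1.083  2.094  0.279] 3.84031462836589e-09 -0.14885298989539225
[ 0.445 -0.414  0.168] [-0.969 -0.239 -0.068] [ 0.587  0.492 -0.643]
75 40 [-0.632  1.035  1.114 -1.083  2.094  0.279] 3.9170882276476923e-08 -0.14885298989539225
[ 0.445 -0.414  0.168] [-0.969 -0.239 -0.068] [ 0.587  0.492 -0.643]
60 30 [-0.66   1.049  1.064 -1.01   2.156  0.36 ] 3.4007969655180464e-09 -0.15095445175271066
[ 0.443 -0.415  0.169] [-0.987 -0.128 -0.095] [ 0.663  0.383 -0.643]
60 30 [-0.66   1.049  1.064 -1.01   2.156  0.36 ] 3.0266355096070484e-10 -0.15095445175271066
[ 0.443 -0.415  0.169] [-0.987 -0.128 -0.095] [ 0.663  0.383 -0.643]
```

```bash
cat > s4.py <<'E'
from pour import *
np.set_printoptions(precision=2,suppress=True)
def pose2(a,d,psi,zmin=.145):
    M=tool(a,d)@rot('z',np.radians(psi));k=M@c;T=np.arccos(np.clip(k[2],-1,1))
    u=np.array([k[0],k[1],0]);u=u/max(np.linalg.norm(u),1e-6)*min(1,np.sin(T)*1.5)
    z=max(zmin,.122+.095*np.cos(T)+.0265*np.sin(T))
    return np.array([B[0],B[1],z])-.012*u-M@mo,M,np.degrees(T)
if __name__=="__main__":
  out=[]
  seeds=[np.array(s) for s in([-1.2,.2,1.8,0,.6,0],[-1.2,.2,1.8,1.5,.8,-1],[-1.4,.2,1.8,-.9,.8,1],[-.9,.3,1.8,3.,.8,-1.5])]
  for zm in(.145,.16):
   for a in range(-120,91,15):
    for df in(0,15,30):
     for pf in(-180,-150,-120,120,150,180):
      tc,M,T=pose2(a,df,pf,zm)
      if T<115: continue
      for s in seeds:
        q,e=ik(tc,M,s)
        if e>2e-3: continue
        mc=clear(tc,M,q)
        if mc<.005: continue
        qq=q;f0=1
        for f in np.arange(.9,-.01,-.1):
          tc,M,_=pose2(a,40+(df-40)*f,pf*f,zm);q2,e2=ik(tc,M,qq);k=clear(tc,M,q2)
          if e2>2e-3 or np.abs(q2-qq).max()>.7 or k<.005: break
          mc=min(mc,k);qq=q2;f0=f
        out.append((round(f0,1),-mc,zm,a,df,pf,T,q,qq));
  out.sort(key=lambda r:(r[0],r[1]));print(len(out))
  for r in out[:12]: print(r[0],round(-r[1],3),*r[2:])
E
timeout 570 python3 s4.py
```

```text
9
0.8 0.007 0.16 90 0 150 131.56076257015934 [-1.18  1.07  1.06  0.66  2.48  1.59] [-1.2   1.01  1.1   0.55  2.37  0.99]
0.9 0.007 0.16 45 0 -150 131.56076257015934 [-1.38  0.86  1.48  1.14  1.98  2.8 ] [-1.37  0.84  1.47  1.1   1.94  3.08]
1 0.008 0.16 45 0 -150 131.56076257015934 [-1.36  0.82  1.47  1.06  1.89 -2.94] [-1.36  0.82  1.47  1.06  1.89 -2.94]
1 0.007 0.16 75 0 -180 140.0 [-1.24  1.    1.18  0.86  2.32  2.24] [-1.24  1.    1.18  0.86  2.32  2.24]
1 0.007 0.16 75 0 180 140.0 [-1.24  1.    1.18  0.86  2.32  2.24] [-1.24  1.    1.18  0.86  2.32  2.24]
1 0.007 0.16 30 0 180 140.0 [-1.45  0.75  1.71  1.26  1.82  2.22] [-1.45  0.75  1.71  1.26  1.82  2.22]
1 0.007 0.16 30 0 -180 140.0 [-1.45  0.75  1.71  1.26  1.82  2.22] [-1.45  0.75  1.71  1.26  1.82  2.22]
1 0.006 0.16 60 0 -150 131.56076257015934 [-1.3   0.95  1.3   1.02  2.15  2.82] [-1.3   0.95  1.3   1.02  2.15  2.82]
1 0.006 0.16 75 0 150 131.56076257015934 [-1.26  0.99  1.21  0.82  2.32  1.68] [-1.26  0.99  1.21  0.82  2.32  1.68]
```

```bash
sed -i 's/^B=\(.*\);TH=40;/import sys\nB=\1;TH=float(sys.argv[1]) if len(sys.argv)>1 else 20.;/' pour.py
sed -i 's/40+(df-40)\*f/TH+(df-TH)*f/; s/(0,15,30)/(-25,-10,5,20)/; s/    return np.array(\[B\[0\],B\[1\],z\])/    z+=.1*max(0,1-np.degrees(T)\/65)\n&/' s4.py
for t in 20 30; do echo TH $t; timeout 280 python3 s4.py $t; done
```

```text
TH 20
86
0.6 0.007 0.16 75 -10 180 169.99999999999997 [-1.26  1.1   1.1   0.99  2.45  2.33] [-1.3   0.99  1.22  0.75  2.3   0.9 ]
0.7 0.011 0.16 90 5 180 155.00000000000003 [-1.17  1.05  1.02  0.65  2.44  2.14] [-1.21  1.    1.09  0.53  2.38  1.09]
0.7 0.01 0.16 75 5 180 155.00000000000003 [-1.25  0.97  1.17  0.81  2.28  2.23] [-1.29  0.91  1.25  0.7   2.22  1.2 ]
0.7 0.005 0.16 75 -10 150 149.4093900193826 [-1.28  1.08  1.15  0.93  2.45  1.74] [-1.3   1.02  1.21  0.78  2.34  0.85]
0.8 0.014 0.16 30 -10 -180 169.99999999999997 [-1.48  0.85  1.67  1.32  1.96  2.19] [-1.45  0.82  1.62  1.3   1.88  2.87]
0.8 0.014 0.16 45 -10 -180 169.99999999999997 [-1.41  0.93  1.47  1.2   2.11  2.26] [-1.39  0.91  1.42  1.18  2.04  2.93]
0.8 0.014 0.16 60 -10 -180 169.99999999999997 [-1.34  1.02  1.28  1.09  2.28  2.31] [-1.31  1.    1.24  1.07  2.21  2.96]
0.8 0.014 0.16 60 -10 -180 169.99999999999997 [-1.32  1.01  1.26  1.09  2.24  2.64] [-1.31  1.    1.24  1.07  2.21  2.96]
0.8 0.014 0.16 75 -10 -180 169.99999999999997 [-1.26  1.1   1.1   0.99  2.45  2.33] [-1.23  1.09  1.06  0.97  2.38  2.96]
0.8
[... 1117 characters left out ...]
0 160.00000000000003 [-1.33  1.01  1.3   1.1   2.27  2.3 ] [-1.35  0.92  1.38  0.96  2.18  1.6 ]
0.8 0.008 0.16 75 -10 -180 160.00000000000003 [-1.25  1.1   1.12  0.99  2.44  2.31] [-1.22  1.06  1.09  0.93  2.35  2.93]
0.8 0.006 0.16 90 -10 150 145.63210118458733 [-1.19  1.16  1.    0.79  2.6   1.69] [-1.21  1.1   1.05  0.64  2.5   1.05]
0.8 0.006 0.16 75 -10 180 160.00000000000003 [-1.25  1.1   1.12  0.99  2.44  2.31] [-1.28  1.01  1.21  0.83  2.35  1.58]
0.9 0.011 0.16 45 5 -150 134.7139830125626 [-1.38  0.82  1.48  1.09  1.93  2.82] [-1.37  0.81  1.47  1.07  1.91  3.09]
0.9 0.01 0.16 90 -10 -180 160.00000000000003 [-1.17  1.17  0.96  0.85  2.6   2.27] [-1.15  1.15  0.95  0.82  2.56  2.57]
```

```bash
sed -i 's/y in(-.053,.053)/y in(-.047,.047)/' pour.py; sed -i 's/zm in(.145,.16)/zm in(.165,.18)/; s/range(-120,91,15)/range(-30,106,15)/; s/pf in(.*):/pf in(-180,-150,-120,120,150,180):/;s/(-25,-10,5,20)/(-10,0,10,20)/' s4.py
timeout 280 python3 s4.py 20; timeout 280 python3 s4.py 30
```

```text
290
0.0 0.015 0.18 15 -10 -120 121.47318503099314 [-1.5   0.79  1.77  1.51  1.82 -3.08] [-1.51  0.23  1.92  1.17  1.54 -0.6 ]
0.0 0.015 0.18 15 -10 -120 121.47318503099314 [-1.5   0.77  1.77  1.48  1.78 -2.86] [-1.51  0.23  1.92  1.17  1.54 -0.6 ]
0.0 0.015 0.18 30 -10 -120 121.47318503099314 [-1.45  0.87  1.58  1.37  1.96 -2.98] [-1.47  0.37  1.73  1.05  1.73 -0.64]
0.0 0.015 0.18 30 -10 -120 121.47318503099314 [-1.45  0.86  1.58  1.34  1.92 -2.77] [-1.47  0.37  1.73  1.05  1.73 -0.64]
0.0 0.015 0.18 45 -10 -120 121.47318503099314 [-1.38  0.96  1.39  1.26  2.11 -2.9 ] [-1.41  0.5   1.54  0.95  1.91 -0.69]
0.0 0.015 0.18 45 -10 -120 121.47318503099314 [-1.38  0.94  1.39  1.23  2.08 -2.7 ] [-1.41  0.5   1.54  0.95  1.91 -0.69]
0.0 0.015 0.18 60 -10 -120 121.47318503099314 [-1.3   1.05  1.2   1.17  2.27 -2.85] [-1.33  0.62  1.35  0.84  2.09 -0.75]
0.0 0.015 0.18 60 -10 -120 121.47318503099314 [-1.3   1.03  1.2   1.13  2.24 -2.65] [-1.33  0.62  1.35  0.84  2.09 -0.75]
0.0 0.015 0.18 75 -10 -120 121.47318503099314 [-1.22  1.13  1.03  1.08  2.44 -2.82] [-1.25  0.73  1.17  0.72  2.25 -0.84
[... 1124 characters left out ...]
120.88111189521938 [-1.37  0.93  1.41  1.22  2.06 -2.71] [-1.38  0.42  1.54  0.84  1.83 -0.66]
0.0 0.014 0.18 60 -10 -120 120.88111189521938 [-1.3   1.04  1.22  1.17  2.27 -2.86] [-1.31  0.54  1.37  0.74  2.   -0.75]
0.0 0.014 0.18 60 -10 -120 120.88111189521938 [-1.29  1.02  1.23  1.12  2.22 -2.67] [-1.31  0.54  1.37  0.74  2.   -0.75]
0.0 0.012 0.18 105 10 150 130.67607145758848 [-1.1   1.02  0.97  0.35  2.51  1.37] [-1.08  0.81  0.95  0.3   2.4  -1.23]
0.0 0.012 0.18 105 10 150 130.67607145758848 [-1.11  1.01  0.99  0.32  2.48  1.08] [-1.08  0.81  0.95  0.3   2.4  -1.23]
0.0 0.012 0.18 15 0 -120 115.65890627325527 [-1.49  0.68  1.81  1.43  1.68 -3.02] [-1.47  0.15  1.89  1.04  1.46 -0.48]
```

```bash
cat > plan.py <<'E'
from s4 import *
G=np.array([.369,.2545,.065])
def path(a):
    M=tool(a,TH);g0=G-.054*M[:,2];P=[(g0,M,'g')]
    for h in(.04,.08,.12,.16,.2,.23):P.append((g0+[0,0,h],M,'l'))
    e=pose2(a,TH,0,.18)[0]
    for f in np.linspace(0,1,17)[1:]:P.append(((1-f)*P[6][0]+f*e,M,'t'))
    for f in np.linspace(0,1,18)[1:]:
        t_,M_,T=pose2(a,TH+(0-TH)*f,150*f,.18);P.append((t_,M_,'p%d'%T))
    return P
if __name__=="__main__":
  for a in(60,65,70,75):
    P=path(a);best=None
    for s in([-.5,.56,2.486,1.56,1.22,-1.47],[-.3,.3,2.4,1.5,1,-1.2]):
      q,bad,mc=np.array(s),[],1
      Q=[]
      for i,(t_,M_,l) in enumerate(P):
        q2,e=ik(t_,M_,q)
        if e>2e-3: bad.append((i,l,round(e,3)))
        if i and np.abs(q2-q).max()>.3: bad.append((i,l,'jump',np.abs(q2-q).max().round(2)))
        mc=min(mc,clear(t_,M_,q2)) if i>5 else mc;q=q2;Q.append(q)
      print(a,round(mc,3),bad,len(P),Q[0],Q[6],Q[14],Q[22],Q[-1])
E
python3 plan.py
```

```text
60 0.0 [(2, 'l', np.float64(0.021)), (3, 'l', np.float64(0.039)), (4, 'l', np.float64(0.041)), (5, 'l', np.float64(0.027)), (6, 'l', np.float64(0.01))] 40 [-0.5   0.55  2.49  1.56  1.22 -1.46] [-0.49 -0.57  2.55  1.25  1.41 -0.37] [-1.19  0.03  2.14  0.88  1.87 -0.82] [-1.33  0.62  1.35  0.84  2.09 -0.75] [-1.36  0.87  1.39  0.96  2.18  1.73]
60 0.0 [(2, 'l', np.float64(0.021)), (3, 'l', np.float64(0.039)), (4, 'l', np.float64(0.041)), (5, 'l', np.float64(0.027)), (6, 'l', np.float64(0.01))] 40 [-0.5   0.55  2.49  1.56  1.22 -1.46] [-0.49 -0.57  2.55  1.25  1.41 -0.37] [-1.19  0.03  2.14  0.88  1.87 -0.82] [-1.33  0.62  1.35  0.84  2.09 -0.75] [-1.36  0.87  1.39  0.96  2.18  1.73]
65 0.0 [] 40 [-0.5   0.54  2.44  1.46  1.24 -1.41] [-0.5  -0.48  2.51  1.23  1.47 -0.45] [-1.15  0.08  2.08  0.84  1.9  -0.85] [-1.31  0.66  1.29  0.8   2.14 -0.78] [-1.33  0.9   1.33  0.92  2.24  1.73]
65 0.0 [] 40 [-0.5   0.54  2.44  1.46  1.24 -1.41] [-0.5  -0.48  2.51  1.23  1.47 -0.45] [-1.15  0.08  2.08  0.84  1.9  -0.85] [-1.31  0.66  1.29  0.8   2.14 -0.78] [-1.33  0.9   1.33  0.92  2.24  1.73]
70 0.0 [] 40 [-0.49  0.55  2.39  1.36  1.26 -1.36] [-0.49 -0.38  2.45  1.2   1.52 -0.52] [-1.12  0.12  2.03  0.81  1.93 -0.87] [-1.28  0.7   1.23  0.77  2.2  -0.81] [-1.31  0.93  1.26  0.88  2.3   1.72]
70 0.0 [] 40 [-0.49  0.55  2.39  1.36  1.26 -1.36] [-0.49 -0.38  2.45  1.2   1.52 -0.52] [-1.12  0.12  2.03  0.81  1.93 -0.87] [-1.28  0.7   1.23  0.77  2.2  -0.81] [-1.31  0.93  1.26  0.88  2.3   1.72]
75 0.0 [] 40 [-0.47  0.55  2.34  1.28  1.28 -1.32] [-0.47 -0.29  2.4   1.17  1.56 -0.57] [-1.08  0.17  1.98  0.77  1.97 -0.9 ] [-1.25  0.73  1.17  0.72  2.25 -0.84] [-1.28  0.96  1.21  0.83  2.35  1.71]
75 0.0 [] 40 [-0.47  0.55  2.34  1.28  1.28 -1.32] [-0.47 -0.29  2.4   1.17  1.56 -0.57] [-1.08  0.17  1.98  0.77  1.97 -0.9 ] [-1.25  0.73  1.17  0.72  2.25 -0.84] [-1.28  0.96  1.21  0.83  2.35  1.71]
```

```bash
python3 - <<'E'
from plan import *
np.set_printoptions(precision=3,suppress=True)
P=path(70);q=np.array([-.49,.55,2.39,1.36,1.26,-1.36])
for i,(t_,M_,l) in enumerate(P):
    q,e=ik(t_,M_,q);C=t_+M_@(np.array([0,0,.054])+(.0475-.065)*c)
    if i%2==0 or i>24: print(i,l,round(clear(t_,M_,q),3),C,q)
E
```

```text
0 g 0.0 [0.369 0.255 0.048] [-0.486  0.546  2.394  1.365  1.256 -1.36 ]
2 l 0.08 [0.369 0.255 0.128] [-0.486  0.198  2.466  1.287  1.324 -1.081]
4 l 0.16 [0.369 0.255 0.208] [-0.486 -0.143  2.485  1.225  1.424 -0.77 ]
6 l 0.174 [0.369 0.255 0.278] [-0.486 -0.382  2.455  1.2    1.519 -0.517]
8 t 0.168 [0.375 0.172 0.277] [-0.735 -0.299  2.405  1.072  1.701 -0.637]
10 t 0.151 [0.382 0.09  0.276] [-0.911 -0.166  2.309  0.958  1.809 -0.749]
12 t 0.109 [0.388 0.008 0.275] [-1.032 -0.02   2.18   0.871  1.878 -0.828]
14 t 0.065 [ 0.394 -0.075  0.274] [-1.115  0.125  2.03   0.81   1.934 -0.872]
16 t 0.028 [ 0.401 -0.157  0.272] [-1.175  0.266  1.86   0.771  1.99  -0.889]
18 t 0.025 [ 0.407 -0.239  0.272] [-1.22   0.405  1.673  0.751  2.051 -0.883]
20 t 0.023 [ 0.413 -0.322  0.27 ] [-1.254  0.547  1.466  0.749  2.12  -0.857]
22 t 0.038 [ 0.419 -0.404  0.269] [-1.28   0.697  1.231  0.765  2.198 -0.808]
24 p16 0.038 [ 0.403 -0.394  0.249] [-1.297  0.719  1.268  0.756  2.196 -0.544]
25 p25 0.042 [ 0.396 -0.389  0.237] [-1.304  0.735  1.285  0.75   2.192 -0.414]
26 p33 0.04 [ 0.389 -0.384  0.224]
[... 385 characters left out ...]
368  0.169] [-1.325  0.883  1.311  0.736  2.176  0.401]
32 p85 0.009 [ 0.374 -0.366  0.176] [-1.326  0.885  1.311  0.749  2.191  0.561]
33 p94 0.015 [ 0.375 -0.365  0.183] [-1.326  0.888  1.309  0.763  2.207  0.722]
34 p102 0.012 [ 0.376 -0.365  0.19 ] [-1.324  0.892  1.307  0.778  2.222  0.885]
35 p111 0.009 [ 0.379 -0.365  0.197] [-1.323  0.897  1.302  0.794  2.238  1.049]
36 p119 0.014 [ 0.382 -0.366  0.204] [-1.32   0.903  1.296  0.812  2.253  1.214]
37 p128 0.018 [ 0.386 -0.367  0.209] [-1.317  0.91   1.288  0.832  2.268  1.381]
38 p136 0.02 [ 0.391 -0.369  0.214] [-1.313  0.919  1.28   0.852  2.282  1.548]
39 p144 0.027 [ 0.398 -0.372  0.219] [-1.307  0.932  1.265  0.877  2.296  1.72 ]
```

```bash
cat > plan2.py <<'E'
from s4 import *
G=np.array([.369,.2545,.065])
def path(A,zm,df=0,pf=150):
    M=tool(70,TH);g0=G-.054*M[:,2];P=[(g0,M,'g')]
    for h in(.04,.08,.12,.16,.2,.23):P.append((g0+[0,0,h],M,'l'))
    gm=np.array([0,0,.054]);s0=P[6][0]+M@gm;e_,Me,_=pose2(A,TH,0,zm);s1=e_+Me@gm
    for f in np.linspace(0,1,17)[1:]:
        M_=tool(70+(A-70)*f,TH);P.append(((1-f)*s0+f*s1-M_@gm,M_,'t'))
    for f in np.linspace(0,1,18)[1:]:
        t_,M_,T=pose2(A,TH+(df-TH)*f,pf*f,zm);P.append((t_,M_,'p%d'%T))
    return P
if __name__=="__main__":
  for A in(80,85,90,95,100):
   for zm in(.175,.185):
    for df in(0,10):
     P=path(A,zm,df);q,bad,mc=np.array([-.49,.55,2.39,1.36,1.26,-1.36]),[],[]
     for i,(t_,M_,l) in enumerate(P):
        q2,e=ik(t_,M_,q)
        if e>2e-3 or (i and np.abs(q2-q).max()>.3): bad.append((i,l,round(e,3)))
        if i>5:mc.append(clear(t_,M_,q2))
        q=q2
     print(A,zm,df,round(min(mc),3),P[6+np.argmin(mc)][2],bad,l,q)
E
python3 plan2.py
```

```text
80 0.175 0 0.006 p59 [] p144 [-1.25  1.    1.14  0.78  2.4   1.68]
80 0.175 10 0.007 p58 [] p137 [-1.25  0.91  1.19  0.68  2.29  1.63]
80 0.185 0 0.006 p59 [] p144 [-1.25  0.98  1.15  0.79  2.41  1.69]
80 0.185 10 0.007 p58 [] p137 [-1.25  0.89  1.2   0.68  2.3   1.64]
85 0.175 0 0.011 p76 [] p144 [-1.22  1.03  1.09  0.73  2.46  1.65]
85 0.175 10 0.009 p75 [] p137 [-1.22  0.94  1.14  0.62  2.34  1.59]
85 0.185 0 0.012 p59 [] p144 [-1.22  1.01  1.09  0.74  2.47  1.66]
85 0.185 10 0.013 p58 [] p137 [-1.22  0.92  1.14  0.63  2.35  1.6 ]
90 0.175 0 0.011 p76 [] p144 [-1.2   1.06  1.04  0.67  2.51  1.62]
90 0.175 10 0.009 p75 [] p137 [-1.19  0.96  1.09  0.56  2.39  1.55]
90 0.185 0 0.016 p68 [] p144 [-1.2   1.04  1.04  0.68  2.52  1.63]
90 0.185 10 0.015 p66 [] p137 [-1.19  0.95  1.09  0.57  2.4   1.56]
95 0.175 0 0.011 p76 [] p144 [-1.17  1.08  0.98  0.6   2.56  1.57]
95 0.175 10 0.009 p75 [] p137 [-1.16  0.99  1.04  0.5   2.43  1.5 ]
95 0.185 0 0.016 p68 [] p144 [-1.17  1.07  0.99  0.61  2.57  1.58]
95 0.185 10 0.015 p66 [] p137 [-1.16  0.97  1.05  0.5   2.44  1.5 ]
100 0.175 0 0.011 p76 [(39, 'p144', np.float64(0.007))] p144 [-1.14  1.1   0.94  0.52  2.6   1.51]
100 0.175 10 0.009 p75 [] p137 [-1.14  1.01  1.    0.42  2.48  1.44]
100 0.185 0 0.016 p68 [(39, 'p144', np.float64(0.013))] p144 [-1.14  1.08  0.96  0.53  2.6   1.51]
100 0.185 10 0.015 p66 [] p137 [-1.14  1.    1.    0.43  2.49  1.44]
```

```bash
cat > rows.py <<'E'
import numpy as np
from scipy.spatial.transform import Rotation as R
def rows(base,poses,claw):
    t0,M0=base;out=[]
    for (t,M),cl in zip(poses,claw):
        out+=[*np.round(M0.T@(t-t0),3),*np.round(R.from_matrix(M0.T@M).as_rotvec(),3),cl]
    print(len(out)//7,str([float(x) for x in out]).replace("0.0,","0,"))
    t,M=t0+M0@np.array(out[-7:-4]),M0@R.from_rotvec(out[-4:-1]).as_matrix()
    np.savez("cmd.npz",t=t,M=M);return t,M
def last():
    d=np.load("cmd.npz");return d["t"],d["M"]
def interp(a,b,n):
    rv=R.from_matrix(a[1].T@b[1]).as_rotvec()
    return [(a[0]+(b[0]-a[0])*f,a[1]@R.from_rotvec(rv*f).as_matrix()) for f in np.linspace(0,1,n+1)[1:]]
E
python3 - <<'E'
from plan2 import *
from rows import *
from bench import ctrl
o=ctrl.get_obs();w=np.array(o["eef_rot"]);b=(np.array(o["eef_pos"]),R.from_quat(w[[1,2,3,0]]).as_matrix())
P=path(90,.185,5);q=o["q"]
L=interp(b,P[6][:2],8);L+=[L[-1]]*2
for t_,M_ in L: q2,e=ik(t_,M_,q);print(round(e,4),np.abs(q2-q).max().round(2),end=' ');q=q2
print(q);rows(b,L,[.9]*10)
E
```

```text
0.0 0.12 0.0 0.12 0.0 0.12 0.0 0.12 0.0 0.12 0.0 0.13 0.0 0.13 0.0 0.13 0.0 0.0 0.0 0.0 [-0.49 -0.38  2.45  1.2   1.52 -0.52]
10 [0.002, -0.001, 0.007, 0.034, 0.09, -0.029, 0.9, 0.004, -0.002, 0.015, 0.068, 0.179, -0.058, 0.9, 0.006, -0.003, 0.022, 0.102, 0.269, -0.087, 0.9, 0.008, -0.004, 0.03, 0.137, 0.358, -0.116, 0.9, 0.01, -0.005, 0.037, 0.171, 0.448, -0.145, 0.9, 0.012, -0.005, 0.045, 0.205, 0.537, -0.174, 0.9, 0.014, -0.006, 0.052, 0.239, 0.627, -0.204, 0.9, 0.016, -0.007, 0.06, 0.273, 0.716, -0.233, 0.9, 0.016, -0.007, 0.06, 0.273, 0.716, -0.233, 0.9, 0.016, -0.007, 0.06, 0.273, 0.716, -0.233, 0.9]
```

>>> carry_out:
  steps: [0.002, -0.001, 0.007, 0.034, 0.09, -0.029, 0.9, 0.004, -0.002, 0.015, 0.068, 0.179, -0.058, 0.9, 0.006, -0.003, 0.022, 0.102, 0.269, -0.087, 0.9, 0.008, -0.004, 0.03, 0.137, 0.358, -0.116, 0.9, 0.01, -0.005, 0.037, 0.171, 0.448, -0.145, 0.9, 0.012, -0.005, 0.045, 0.205, 0.537, -0.174, 0.9, 0.014, -0.006, 0.052, 0.239, 0.627, -0.204, 0.9, 0.016, -0.007, 0.06, 0.273, 0.716, -0.233, 0.9, 0.016, -0.007, 0.06, 0.273, 0.716, -0.233, 0.9, 0.016, -0.007, 0.06, 0.273, 0.716, -0.233, 0.9]

```text
time_s: 8.15
eef_pos: [0.3518, 0.2076, 0.3126]
eef_rot: [-0.33, 0.672, 0.469, 0.469]
wrist_force: [-0.0, -0.2, -0.5]
opening: 0.902
grasp_force: 0.0
```

```bash
python3 - <<'E'
from plan2 import *
from rows import *
from bench import ctrl
o=ctrl.get_obs();b=last();P=path(90,.185,5)
w=np.array(o["eef_rot"]);print(o["time_s"],o["eef_pos"]-b[0],R.from_matrix(b[1].T@R.from_quat(w[[1,2,3,0]]).as_matrix()).as_rotvec(),o["opening"],o["q"])
D=[(P[0][0]+[0,0,h],P[0][1]) for h in(.2,.165,.13,.1,.08,.06,.04,.02,0,0,0)]
rows(b,D,[.9]*11)
import cv2;cv2.imwrite("pics/w4.png",ctrl.camera("wrist")[:,:,::-1])
E
```

```text
8.15 [-0.  0. -0.] [ 0. -0.  0.] 0.9023523022520032 [-0.48 -0.38  2.46  1.2   1.52 -0.51]
11 [-0.028, -0, 0.01, 0, 0, 0, 0.9, -0.061, -0, 0.022, 0, 0, 0, 0.9, -0.093, -0, 0.034, 0, 0, 0, 0.9, -0.122, -0, 0.044, 0, 0, 0, 0.9, -0.14, -0, 0.051, 0, 0, 0, 0.9, -0.159, -0, 0.058, 0, 0, 0, 0.9, -0.178, -0, 0.065, 0, 0, 0, 0.9, -0.197, -0, 0.072, 0, 0, 0, 0.9, -0.216, -0, 0.079, 0, 0, 0, 0.9, -0.216, -0, 0.079, 0, 0, 0, 0.9, -0.216, -0, 0.079, 0, 0, 0, 0.9]
```

>>> carry_out:
  steps: [-0.028, 0, 0.01, 0, 0, 0, 0.95, -0.061, 0, 0.022, 0, 0, 0, 0.95, -0.093, 0, 0.034, 0, 0, 0, 0.95, -0.122, 0, 0.044, 0, 0, 0, 0.95, -0.14, 0, 0.051, 0, 0, 0, 0.95, -0.159, 0, 0.058, 0, 0, 0, 0.95, -0.178, 0, 0.065, 0, 0, 0, 0.95, -0.178, 0, 0.065, 0, 0, 0, 0.95, -0.178, 0, 0.065, 0, 0, 0, 0.95]

```text
time_s: 9.1
eef_pos: [0.3516, 0.2085, 0.124]
eef_rot: [-0.33, 0.67, 0.47, 0.47]
wrist_force: [-3.9, 1.5, -0.7]
opening: 0.947
grasp_force: 0.0
```

```bash
python3 - <<'E'
from h import *
import cv2
c=cam("wrist");im=ctrl.camera("wrist")[:,:,::-1];cv2.imwrite("pics/w5.png",im);print(ctrl.get_obs()["wrist_force"],c[3][:3,3])
print(proj(c,np.array([.369,.2545,.095])),proj(c,np.array([.294,.323,.0])),proj(c,np.array([.46,.192,.1])))
E
```

```text
[-3.7984  1.2305 -1.5775] [0.3377 0.1678 0.2096]
[254.305  268.5632] [142.5874 304.9756] [504.8487 313.4915]
```

View pics/w5.png

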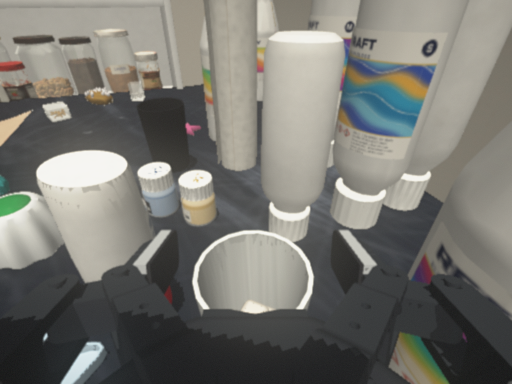

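>>> carry_out:
  steps: [0, -0.001, 0, 0, 0, 0, 0.86, 0, -0.002, 0, 0, 0, 0, 0.86, 0, -0.002, 0, 0, 0, 0, 0.86]

```text
time_s: 9.45
eef_pos: [0.3504, 0.2087, 0.1241]
eef_rot: [-0.329, 0.67, 0.47, 0.471]
wrist_force: [-0.8, 0.8, -0.7]
opening: 0.857
grasp_force: 0.0
```

>>> carry_out:
  steps: [-0.01, 0, 0.004, 0, 0, 0, 0.86, -0.02, 0, 0.007, 0, 0, 0, 0.86, -0.03, 0, 0.011, 0, 0, 0, 0.86, -0.037, 0, 0.014, 0, 0, 0, 0.86, -0.037, 0, 0.014, 0, 0, 0, 0.86]

```text
time_s: 9.95
eef_pos: [0.3502, 0.2093, 0.0835]
eef_rot: [-0.33, 0.671, 0.469, 0.47]
wrist_force: [0.0, -0.1, -0.1]
opening: 0.86
grasp_force: 0.0
```

>>> carry_out:
  steps: [0, 0, 0, 0, 0, 0, 0.75, 0, 0, 0, 0, 0, 0, 0.65, 0, 0, 0, 0, 0, 0, 0.6, 0, 0, 0, 0, 0, 0, 0.5, 0, 0, 0, 0, 0, 0, 0.4, 0, 0, 0, 0, 0, 0, 0.4]

```text
time_s: 10.55
eef_pos: [0.3503, 0.2094, 0.0844]
eef_rot: [-0.33, 0.67, 0.469, 0.471]
wrist_force: [0.7, -2.7, 6.4]
opening: 0.69
grasp_force: 63.8
```

```bash
python3 - <<'E'
from plan2 import *
from rows import *
from bench import ctrl
o=ctrl.get_obs();w=np.array(o["eef_rot"]);b=(np.array(o["eef_pos"]),R.from_quat(w[[1,2,3,0]]).as_matrix())
np.savez("grasp.npz",t=b[0],M=b[1])
P=path(90,.185,5)
L=[(b[0]+[0,0,h],b[1]) for h in(.01,.03,.06,.095,.13,.165,.2,.23,.23)]
b=rows(b,L,[.4]*9)
q=o["q"]
T=interp(b,P[22][:2],18)
for t_,M_ in T: q2,e=ik(t_,M_,q);print(round(e,4),np.abs(q2-q).max().round(2),clear(t_,M_,q2).round(3),end='; ');q=q2
print(q);T+=[T[-1]]*2
rows(b,T,[.4]*20)
E
```

```text
9 [0.009, 0, -0.003, 0, 0, 0, 0.4, 0.028, 0, -0.01, 0, 0, 0, 0.4, 0.056, 0, -0.02, 0, 0, 0, 0.4, 0.089, 0, -0.032, 0, 0, 0, 0.4, 0.122, 0, -0.044, 0, 0, 0, 0.4, 0.155, 0, -0.056, 0, 0, 0, 0.4, 0.188, 0, -0.068, 0, 0, 0, 0.4, 0.216, 0, -0.078, 0, 0, 0, 0.4, 0.216, 0, -0.078, 0, 0, 0, 0.4]
0.0 0.88 0.173; 0.0 0.1 0.17; 0.0 0.08 0.167; 0.0 0.07 0.155; 0.0 0.07 0.136; 0.0 0.07 0.119; 0.0 0.07 0.102; 0.0 0.08 0.086; 0.0 0.08 0.066; 0.0 0.08 0.041; 0.0 0.09 0.028; 0.0 0.09 0.027; 0.0 0.09 0.025; 0.0 0.1 0.024; 0.0 0.1 0.023; 0.0 0.11 0.023; 0.0 0.12 0.023; 0.0 0.13 0.041; [-1.17  0.83  1.02  0.58  2.41 -0.97]
20 [-0.012, 0.016, -0.031, 0.018, -0, -0.007, 0.4, -0.024, 0.032, -0.062, 0.036, -0, -0.013, 0.4, -0.035, 0.049, -0.094, 0.055, -0, -0.02, 0.4, -0.047, 0.065, -0.125, 0.073, -0.001, -0.026, 0.4, -0.059, 0.081, -0.156, 0.091, -0.001, -0.033, 0.4, -0.071, 0.097, -0.187, 0.109, -0.001, -0.04, 0.4, -0.082, 0.114, -0.218, 0.128, -0.001, -0.046, 0.4, -0.094, 0.13, -0.25, 0.146, -0.001, -0.053, 0.4, -0.106, 0.146, -0.281, 0.164, -0.001, -0.059, 0.4, -0.118, 0.162, -0.312, 0.182, -0.002, -0.066, 0.4, -0.129, 0.179, -0.343, 0.201, -0.002, -0.073, 0.4, -0.141, 0.195, -0.375, 0.219, -0.002, -0.079, 0.4, -0.153, 0.211, -0.406, 0.237, -0.002, -0.086, 0.4, -0.165, 0.227, -0.437, 0.255, -0.002, -0.092, 0.4, -0.176, 0.244, -0.468, 0.274, -0.002, -0.099, 0.4, -0.188, 0.26, -0.499, 0.292, -0.003, -0.106, 0.4, -0.2, 0.276, -0.531, 0.31, -0.003, -0.112, 0.4, -0.212, 0.292, -0.562, 0.328, -0.003, -0.119, 0.4, -0.212, 0.292, -0.562, 0.328, -0.003, -0.119, 0.4, -0.212, 0.292, -0.562, 0.328, -0.003, -0.119, 0.4]
```

>>> carry_out:
  steps: [0.009, 0, -0.003, 0, 0, 0, 0.4, 0.028, 0, -0.01, 0, 0, 0, 0.4, 0.056, 0, -0.02, 0, 0, 0, 0.4, 0.089, 0, -0.032, 0, 0, 0, 0.4, 0.122, 0, -0.044, 0, 0, 0, 0.4, 0.155, 0, -0.056, 0, 0, 0, 0.4, 0.188, 0, -0.068, 0, 0, 0, 0.4, 0.216, 0, -0.078, 0, 0, 0, 0.4, 0.216, 0, -0.078, 0, 0, 0, 0.4]

```text
time_s: 11.45
eef_pos: [0.3509, 0.2094, 0.3165]
eef_rot: [-0.326, 0.669, 0.472, 0.472]
wrist_force: [-0.2, 0.1, -3.1]
opening: 0.689
grasp_force: 64.3
```

>>> carry_out:
  steps: [-0.012, 0.016, -0.031, 0.018, 0, -0.007, 0.4, -0.024, 0.032, -0.062, 0.036, 0, -0.013, 0.4, -0.035, 0.049, -0.094, 0.055, 0, -0.02, 0.4, -0.047, 0.065, -0.125, 0.073, -0.001, -0.026, 0.4, -0.059, 0.081, -0.156, 0.091, -0.001, -0.033, 0.4, -0.071, 0.097, -0.187, 0.109, -0.001, -0.04, 0.4, -0.082, 0.114, -0.218, 0.128, -0.001, -0.046, 0.4, -0.094, 0.13, -0.25, 0.146, -0.001, -0.053, 0.4, -0.106, 0.146, -0.281, 0.164, -0.001, -0.059, 0.4, -0.118, 0.162, -0.312, 0.182, -0.002, -0.066, 0.4, -0.129, 0.179, -0.343, 0.201, -0.002, -0.073, 0.4, -0.141, 0.195, -0.375, 0.219, -0.002, -0.079, 0.4, -0.153, 0.211, -0.406, 0.237, -0.002, -0.086, 0.4, -0.165, 0.227, -0.437, 0.255, -0.002, -0.092, 0.4, -0.176, 0.244, -0.468, 0.274, -0.002, -0.099, 0.4, -0.188, 0.26, -0.499, 0.292, -0.003, -0.106, 0.4, -0.2, 0.276, -0.531, 0.31, -0.003, -0.112, 0.4, -0.212, 0.292, -0.562, 0.328, -0.003, -0.119, 0.4, -0.212, 0.292, -0.562, 0.328, -0.003, -0.119, 0.4, -0.212, 0.292, -0.562, 0.328, -0.003, -0.119, 0.4]

```text
time_s: 13.45
eef_pos: [0.4191, -0.4546, 0.3019]
eef_rot: [-0.407, 0.579, 0.578, 0.406]
wrist_force: [-0.1, 0.9, -1.1]
opening: 0.682
grasp_force: 64.9
```

```bash
python3 - <<'E'
from plan2 import *
from rows import *
from bench import ctrl
o=ctrl.get_obs();b=last();print(o["time_s"],o["eef_pos"]-b[0],o["wrist_force"],o["opening"],o["grasp_force"])
pp=lambda f:pose2(90,TH+(5-TH)*f,150*f,.185)[:2]
F1=np.r_[np.linspace(0,.36,9)[1:],np.linspace(.36,.6,13)[1:]]
F2=np.r_[np.linspace(.6,1,17)[1:]]
q=o["q"]
b1=rows(b,[pp(f) for f in F1],[.4]*20)
rows(b1,[pp(f) for f in F2]+[pp(1)]*4,[.4]*20)
for f in np.r_[F1,F2]: t_,M_=pp(f);q2,e=ik(t_,M_,q);print(round(e,4),np.abs(q2-q).max().round(2),clear(t_,M_,q2).round(3),end='; ');q=q2
E
```

```text
13.45 [-0.  0. -0.] [-0.11  0.94 -1.09] 0.6818940547039326 64.8846676152607
20 [-0.007, -0.005, 0.003, 0.001, 0.012, 0.118, 0.4, -0.015, -0.01, 0.007, 0.003, 0.023, 0.236, 0.4, -0.024, -0.015, 0.011, 0.007, 0.035, 0.354, 0.4, -0.033, -0.02, 0.015, 0.011, 0.046, 0.471, 0.4, -0.044, -0.025, 0.02, 0.018, 0.057, 0.589, 0.4, -0.055, -0.029, 0.026, 0.025, 0.068, 0.707, 0.4, -0.067, -0.032, 0.031, 0.034, 0.078, 0.824, 0.4, -0.08, -0.034, 0.037, 0.045, 0.087, 0.942, 0.4, -0.086, -0.035, 0.04, 0.05, 0.091, 0.994, 0.4, -0.092, -0.036, 0.042, 0.055, 0.095, 1.046, 0.4, -0.099, -0.036, 0.045, 0.061, 0.099, 1.099, 0.4, -0.105, -0.037, 0.048, 0.067, 0.102, 1.151, 0.4, -0.11, -0.038, 0.05, 0.073, 0.105, 1.203, 0.4, -0.109, -0.038, 0.05, 0.079, 0.109, 1.255, 0.4, -0.107, -0.038, 0.05, 0.086, 0.111, 1.307, 0.4, -0.106, -0.039, 0.05, 0.093, 0.114, 1.359, 0.4, -0.105, -0.039, 0.05, 0.1, 0.117, 1.411, 0.4, -0.104, -0.039, 0.05, 0.108, 0.119, 1.463, 0.4, -0.102, -0.039, 0.05, 0.116, 0.121, 1.515, 0.4, -0.101, -0.039, 0.05, 0.124, 0.123, 1.567, 0.4]
20 [-0, -0.002, -0, 0.006, 0, 0.066, 0.4, 0, -0.003, -0, 
[... 719 characters left out ...]
17, -0.02, 0.001, 0.095, -0.054, 1.047, 0.4, 0.017, -0.02, 0.001, 0.095, -0.054, 1.047, 0.4, 0.017, -0.02, 0.001, 0.095, -0.054, 1.047, 0.4]
0.0 0.1 0.039; 0.0 0.1 0.042; 0.0 0.1 0.049; 0.0 0.1 0.048; 0.0 0.1 0.043; 0.0 0.1 0.033; 0.0 0.1 0.025; 0.0 0.1 0.022; 0.0 0.05 0.021; 0.0 0.05 0.02; 0.0 0.05 0.02; 0.0 0.05 0.02; 0.0 0.05 0.015; 0.0 0.05 0.016; 0.0 0.05 0.017; 0.0 0.05 0.019; 0.0 0.05 0.021; 0.0 0.05 0.022; 0.0 0.05 0.024; 0.0 0.05 0.026; 0.0 0.07 0.027; 0.0 0.07 0.028; 0.0 0.07 0.029; 0.0 0.07 0.03; 0.0 0.07 0.031; 0.0 0.07 0.031; 0.0 0.07 0.031; 0.0 0.07 0.03; 0.0 0.07 0.029; 0.0 0.07 0.029; 0.0 0.07 0.029; 0.0 0.07 0.03; 0.0 0.07 0.03; 0.0 0.07 0.03; 0.0 0.07 0.028; 0.0 0.07 0.027;
```

>>> carry_out:
  steps: [-0.007, -0.005, 0.003, 0.001, 0.012, 0.118, 0.4, -0.015, -0.01, 0.007, 0.003, 0.023, 0.236, 0.4, -0.024, -0.015, 0.011, 0.007, 0.035, 0.354, 0.4, -0.033, -0.02, 0.015, 0.011, 0.046, 0.471, 0.4, -0.044, -0.025, 0.02, 0.018, 0.057, 0.589, 0.4, -0.055, -0.029, 0.026, 0.025, 0.068, 0.707, 0.4, -0.067, -0.032, 0.031, 0.034, 0.078, 0.824, 0.4, -0.08, -0.034, 0.037, 0.045, 0.087, 0.942, 0.4, -0.086, -0.035, 0.04, 0.05, 0.091, 0.994, 0.4, -0.092, -0.036, 0.042, 0.055, 0.095, 1.046, 0.4, -0.099, -0.036, 0.045, 0.061, 0.099, 1.099, 0.4, -0.105, -0.037, 0.048, 0.067, 0.102, 1.151, 0.4, -0.11, -0.038, 0.05, 0.073, 0.105, 1.203, 0.4, -0.109, -0.038, 0.05, 0.079, 0.109, 1.255, 0.4, -0.107, -0.038, 0.05, 0.086, 0.111, 1.307, 0.4, -0.106, -0.039, 0.05, 0.093, 0.114, 1.359, 0.4, -0.105, -0.039, 0.05, 0.1, 0.117, 1.411, 0.4, -0.104, -0.039, 0.05, 0.108, 0.119, 1.463, 0.4, -0.102, -0.039, 0.05, 0.116, 0.121, 1.515, 0.4, -0.101, -0.039, 0.05, 0.124, 0.123, 1.567, 0.4]

```text
time_s: 15.45
eef_pos: [0.3804, -0.4407, 0.1932]
eef_rot: [-0.636, 0.772, -0.0, -0.001]
wrist_force: [-0.2, -0.1, -1.4]
opening: 0.687
grasp_force: 65.0
```

>>> carry_out:
  steps: [0, -0.002, 0, 0.006, 0, 0.066, 0.4, 0, -0.003, 0, 0.013, -0.001, 0.131, 0.4, 0.001, -0.005, 0, 0.019, -0.002, 0.197, 0.4, 0.001, -0.006, 0, 0.026, -0.003, 0.262, 0.4, 0.002, -0.008, 0, 0.032, -0.005, 0.328, 0.4, 0.002, -0.009, 0, 0.039, -0.007, 0.393, 0.4, 0.003, -0.011, 0, 0.045, -0.01, 0.458, 0.4, 0.004, -0.012, 0, 0.051, -0.013, 0.524, 0.4, 0.005, -0.013, 0, 0.057, -0.017, 0.589, 0.4, 0.006, -0.015, 0, 0.063, -0.021, 0.655, 0.4, 0.008, -0.016, 0, 0.069, -0.026, 0.72, 0.4, 0.009, -0.017, 0, 0.074, -0.03, 0.785, 0.4, 0.011, -0.018, 0.001, 0.08, -0.036, 0.851, 0.4, 0.012, -0.019, 0.001, 0.085, -0.042, 0.916, 0.4, 0.014, -0.02, 0.001, 0.09, -0.048, 0.981, 0.4, 0.017, -0.02, 0.001, 0.095, -0.054, 1.047, 0.4, 0.017, -0.02, 0.001, 0.095, -0.054, 1.047, 0.4, 0.017, -0.02, 0.001, 0.095, -0.054, 1.047, 0.4, 0.017, -0.02, 0.001, 0.095, -0.054, 1.047, 0.4, 0.017, -0.02, 0.001, 0.095, -0.054, 1.047, 0.4]

```text
time_s: 17.45
eef_pos: [0.3972, -0.4372, 0.2127]
eef_rot: [-0.585, 0.639, -0.369, -0.338]
wrist_force: [0.5, 0.6, -0.7]
opening: 0.689
grasp_force: 64.9
```

```bash
python3 - <<'E'
from plan2 import *
from rows import *
from h import cam,proj,onz
from bench import ctrl
import cv2
b=last()
pp=lambda f:pose2(90,TH+(5-TH)*f,150*f,.185)[:2]
sh=[(b[0],b[1]@rot('z',a)) for a in(.1,0,.1,0)]
F=np.linspace(1,0,15)[1:]
b=rows(b,sh+[pp(f) for f in F],[.4]*18)
g=np.load("grasp.npz");top=(g["t"]+[0,0,.23],g["M"])
T=interp(b,top,18);b=rows(b,T+[T[-1]],[.4]*19)
D=[(g["t"]+[0,0,h],g["M"]) for h in(.2,.165,.13,.095,.06,.035,.018,.008,.003,.0,0,0)]
rows(b,D,[.4]*12)
E
```

```text
18 [0, 0, 0, -0, 0, 0.1, 0.4, 0, 0, 0, 0, 0, 0, 0.4, 0, 0, 0, -0, 0, 0.1, 0.4, 0, 0, 0, 0, 0, 0, 0.4, -0.001, 0.006, -0.001, -0.011, 0.015, -0.187, 0.4, -0.001, 0.011, -0.001, -0.025, 0.028, -0.374, 0.4, 0.001, 0.016, -0.002, -0.041, 0.039, -0.561, 0.4, 0.003, 0.02, -0.002, -0.06, 0.047, -0.748, 0.4, 0.006, 0.023, -0.003, -0.081, 0.053, -0.935, 0.4, 0.01, 0.026, -0.004, -0.105, 0.055, -1.121, 0.4, 0.014, 0.027, -0.005, -0.13, 0.053, -1.307, 0.4, 0.009, 0.022, -0.007, -0.157, 0.048, -1.493, 0.4, -0.01, 0.008, -0.01, -0.186, 0.038, -1.679, 0.4, -0.027, -0.006, -0.014, -0.216, 0.024, -1.864, 0.4, -0.041, -0.021, -0.017, -0.247, 0.004, -2.049, 0.4, -0.052, -0.037, -0.021, -0.278, -0.021, -2.233, 0.4, -0.061, -0.051, -0.023, -0.31, -0.053, -2.417, 0.4, -0.068, -0.065, -0.025, -0.342, -0.092, -2.599, 0.4]
19 [0.013, -0.004, 0.035, -0.018, 0, 0.007, 0.4, 0.026, -0.008, 0.069, -0.036, 0, 0.013, 0.4, 0.039, -0.012, 0.104, -0.055, 0.001, 0.02, 0.4, 0.052, -0.015, 0.138, -0.073, 0.001, 0.026, 0.4, 0.065, -0.019, 0.173, -0.091, 0.001, 0.033, 0.4, 0.078, -0.023, 0.207, -0.109, 0.001, 0.04, 0.4, 0
[... 353 characters left out ...]
 0.483, -0.255, 0.002, 0.092, 0.4, 0.196, -0.058, 0.518, -0.274, 0.003, 0.099, 0.4, 0.209, -0.062, 0.552, -0.292, 0.003, 0.106, 0.4, 0.222, -0.065, 0.587, -0.31, 0.003, 0.112, 0.4, 0.235, -0.069, 0.621, -0.328, 0.003, 0.119, 0.4, 0.235, -0.069, 0.621, -0.328, 0.003, 0.119, 0.4]
12 [-0.028, -0, 0.01, -0, 0, -0, 0.4, -0.061, -0, 0.022, -0, 0, -0, 0.4, -0.094, -0, 0.034, -0, 0, -0, 0.4, -0.127, -0, 0.046, -0, 0, -0, 0.4, -0.16, -0, 0.058, -0, 0, -0, 0.4, -0.183, -0, 0.066, -0, 0, -0, 0.4, -0.199, -0, 0.072, -0, 0, -0, 0.4, -0.209, -0, 0.075, -0, 0, -0, 0.4, -0.213, -0, 0.077, -0, 0, -0, 0.4, -0.216, -0, 0.078, -0, 0, -0, 0.4, -0.216, -0, 0.078, -0, 0, -0, 0.4, -0.216, -0, 0.078, -0, 0, -0, 0.4]
```

>>> carry_out:
  steps: [0, 0, 0, 0, 0, 0.1, 0.4, 0, 0, 0, 0, 0, -0.05, 0.4, 0, 0, 0, 0, 0, 0.1, 0.4, 0, 0, 0, 0, 0, -0.05, 0.4, 0, 0, 0, 0, 0, 0, 0.4, 0, 0, 0, 0, 0, 0, 0.4]

```text
time_s: 18.05
eef_pos: [0.3972, -0.4374, 0.2126]
eef_rot: [-0.584, 0.639, -0.369, -0.338]
wrist_force: [0.6, 0.5, -1.1]
opening: 0.685
grasp_force: 65.0
```

```bash
python3 - <<'E'
from plan2 import *
from rows import *
from bench import ctrl
o=ctrl.get_obs();w=np.array(o["eef_rot"]);b=(np.array(o["eef_pos"]),R.from_quat(w[[1,2,3,0]]).as_matrix())
pp=lambda f:pose2(90,TH+(5-TH)*f,150*f,.185)[:2]
F=np.linspace(1,0,19)[1:]
rows(b,[pp(f) for f in F]+[pp(0)]*2,[.4]*20)
print(np.mean([ctrl.get_obs()["wrist_force"][2] for _ in range(5)]))
E
```

```text
20 [-0.001, 0.005, -0.001, -0.007, 0.011, -0.147, 0.4, -0.001, 0.009, -0.001, -0.017, 0.022, -0.293, 0.4, -0, 0.013, -0.002, -0.029, 0.032, -0.438, 0.4, 0.001, 0.016, -0.002, -0.042, 0.04, -0.583, 0.4, 0.003, 0.019, -0.003, -0.057, 0.046, -0.729, 0.4, 0.005, 0.022, -0.003, -0.073, 0.051, -0.874, 0.4, 0.008, 0.024, -0.004, -0.09, 0.054, -1.019, 0.4, 0.011, 0.026, -0.004, -0.109, 0.055, -1.164, 0.4, 0.014, 0.027, -0.005, -0.129, 0.054, -1.309, 0.4, 0.014, 0.025, -0.006, -0.15, 0.05, -1.454, 0.4, -0.002, 0.014, -0.009, -0.172, 0.044, -1.598, 0.4, -0.016, 0.003, -0.012, -0.194, 0.034, -1.742, 0.4, -0.029, -0.008, -0.014, -0.218, 0.022, -1.886, 0.4, -0.039, -0.02, -0.017, -0.242, 0.007, -2.03, 0.4, -0.048, -0.032, -0.02, -0.267, -0.011, -2.173, 0.4, -0.056, -0.043, -0.022, -0.291, -0.034, -2.316, 0.4, -0.062, -0.054, -0.024, -0.316, -0.06, -2.459, 0.4, -0.068, -0.065, -0.025, -0.341, -0.091, -2.601, 0.4, -0.068, -0.065, -0.025, -0.341, -0.091, -2.601, 0.4, -0.068, -0.065, -0.025, -0.341, -0.091, -2.601, 0.4]
-1.0704954466835346
```

>>> carry_out:
  steps: [-0.001, 0.005, -0.001, -0.007, 0.011, -0.147, 0.4, -0.001, 0.009, -0.001, -0.017, 0.022, -0.293, 0.4, 0, 0.013, -0.002, -0.029, 0.032, -0.438, 0.4, 0.001, 0.016, -0.002, -0.042, 0.04, -0.583, 0.4, 0.003, 0.019, -0.003, -0.057, 0.046, -0.729, 0.4, 0.005, 0.022, -0.003, -0.073, 0.051, -0.874, 0.4, 0.008, 0.024, -0.004, -0.09, 0.054, -1.019, 0.4, 0.011, 0.026, -0.004, -0.109, 0.055, -1.164, 0.4, 0.014, 0.027, -0.005, -0.129, 0.054, -1.309, 0.4, 0.014, 0.025, -0.006, -0.15, 0.05, -1.454, 0.4, -0.002, 0.014, -0.009, -0.172, 0.044, -1.598, 0.4, -0.016, 0.003, -0.012, -0.194, 0.034, -1.742, 0.4, -0.029, -0.008, -0.014, -0.218, 0.022, -1.886, 0.4, -0.039, -0.02, -0.017, -0.242, 0.007, -2.03, 0.4, -0.048, -0.032, -0.02, -0.267, -0.011, -2.173, 0.4, -0.056, -0.043, -0.022, -0.291, -0.034, -2.316, 0.4, -0.062, -0.054, -0.024, -0.316, -0.06, -2.459, 0.4, -0.068, -0.065, -0.025, -0.341, -0.091, -2.601, 0.4, -0.068, -0.065, -0.025, -0.341, -0.091, -2.601, 0.4, -0.068, -0.065, -0.025, -0.341, -0.091, -2.601, 0.4]

```text
time_s: 20.05
eef_pos: [0.4196, -0.4542, 0.3057]
eef_rot: [-0.406, 0.58, 0.579, 0.405]
wrist_force: [0.7, -0.0, -2.1]
opening: 0.688
grasp_force: 64.9
```

```bash
python3 - <<'E'
from plan2 import *
from rows import *
from h import cam,proj
from bench import ctrl
import cv2
o=ctrl.get_obs();b=last();print(o["time_s"],o["eef_pos"]-b[0],o["opening"],o["wrist_force"])
a=cv2.imread("pics/side0.png").astype(int);im=ctrl.camera("side")[:,:,::-1];cv2.imwrite("pics/side1.png",im)
d=cam("side");print("floor px",proj(d,np.array([.4195,-.404,.06])),"rim",proj(d,np.array([.4195,-.404,.107])))
lum=lambda x:np.asarray(x).mean(2).astype(int)
print(lum(a)[246:276:2,218:270:3]);print(lum(im)[246:276:2,218:270:3])
E
```

```text
20.05 [-0.      0.0001 -0.0002] 0.6880308763863633 [ 0.7226 -0.0402 -2.067 ]
floor px [241.3209 273.254 ] rim [241.2675 258.4424]
[[ 78 181 229 236 174  84  52  45  43  46  56  56 159 189 189 188 190 199]
 [182 131 176 239 229 100  42  36  36  37  39  48 141 107 108 107 135 199]
 [121 101 179 183  87  29  25  27  25  27  25  29  43  50  56  56 121 193]
 [153 222 161  37  21  24  23  23  25  26  27  26  23  31  56  62 137 191]
 [215 191  32  20  21  22  24  26  26  24  25  24  25  23  34  62 129 193]
 [170  55  18  20  22  23  24  23  27  27  26  24  24  24  21  51  88 194]
 [173  24  17  19  20  21  24  23  26  25  26  23  25  21  22  41  62 197]
 [122  19  18  19  20  24  25  24  27  25  24  25  25  23  22  35  63 202]
 [ 98  20  12  21  21  23  24  24  26  25  24  22  22  22  19  31  53 203]
 [100  29  18  20  20  23  24  26  24  24  26  23  22  21  26  33  51 202]
 [101  29  25  22  19  21  25  27  25  26  26  24  23  22  26  78  55 202]
 [102  41  21  25  22  29  35  31  33  33  30  26  25  23  23 187  53 193]
 [104  54  16  20  29  32  33  33  33  33  31  28  23  16  35 212  52 
[... 581 characters left out ...]
 23  24  16  43  86 190]
 [ 76  16  18  17  19  19  25  23  24  23  24  24  22  21  17  29  58 194]
 [ 87  13  15  17  18  23  24  25  23  24  25  22  23  21  16  26  60 197]
 [ 88  14  14  15  16  20  24  23  27  25  22  23  20  14  13  24  51 197]
 [ 91  12  15  15  17  19  25  24  25  23  26  22  18  17  16  31  50 198]
 [ 92  25  14  16  16  19  27  23  24  28  87  84  69  39  15  76  51 197]
 [ 93  37  17  17  17  18  30  32  31  67 148 138 114  36  21 181  49 189]
 [ 95  52  14  17  16  14  30  29  49  98 107  75  42  16  33 204  50 177]
 [ 97  74  16  20  19  19  18  19  22  31  24  19  16  15  67 207  45  56]
 [ 94  77  18  15  17  18  20  16  17  19  20  16  19  16  49 201  44  44]]
```

>>> carry_out:
  steps: [0.013, -0.004, 0.035, -0.018, 0, 0.007, 0.4, 0.026, -0.008, 0.069, -0.036, 0, 0.013, 0.4, 0.039, -0.012, 0.104, -0.055, 0.001, 0.02, 0.4, 0.052, -0.015, 0.138, -0.073, 0.001, 0.026, 0.4, 0.065, -0.019, 0.173, -0.091, 0.001, 0.033, 0.4, 0.078, -0.023, 0.207, -0.109, 0.001, 0.04, 0.4, 0.091, -0.027, 0.242, -0.128, 0.001, 0.046, 0.4, 0.105, -0.031, 0.276, -0.146, 0.001, 0.053, 0.4, 0.118, -0.035, 0.311, -0.164, 0.002, 0.059, 0.4, 0.131, -0.038, 0.345, -0.182, 0.002, 0.066, 0.4, 0.144, -0.042, 0.38, -0.201, 0.002, 0.073, 0.4, 0.157, -0.046, 0.414, -0.219, 0.002, 0.079, 0.4, 0.17, -0.05, 0.449, -0.237, 0.002, 0.086, 0.4, 0.183, -0.054, 0.483, -0.255, 0.002, 0.092, 0.4, 0.196, -0.058, 0.518, -0.274, 0.003, 0.099, 0.4, 0.209, -0.062, 0.552, -0.292, 0.003, 0.106, 0.4, 0.222, -0.065, 0.587, -0.31, 0.003, 0.112, 0.4, 0.235, -0.069, 0.621, -0.328, 0.003, 0.119, 0.4, 0.235, -0.069, 0.621, -0.328, 0.003, 0.119, 0.4]

```text
time_s: 22.0
eef_pos: [0.3472, 0.2135, 0.313]
eef_rot: [-0.332, 0.669, 0.47, 0.469]
wrist_force: [0.1, -0.3, -0.8]
opening: 0.685
grasp_force: 65.0
```

```bash
python3 - <<'E'
from rows import *
from bench import ctrl
np.set_printoptions(precision=4,suppress=True)
o=ctrl.get_obs();w=np.array(o["eef_rot"]);b=(np.array(o["eef_pos"]),R.from_quat(w[[1,2,3,0]]).as_matrix())
g=np.load("grasp.npz");G=(g["t"],g["M"]);print(o["time_s"],b[0],G[0],R.from_matrix(b[1].T@G[1]).as_rotvec(),b[1][2])
o2=[ctrl.get_obs()["eef_rot"] for _ in range(3)];print(o2[0]-w)
D=[(G[0]+[0,0,h],G[1]) for h in(.23,.2,.165,.13,.095,.06,.035,.018,.01,.01,.01)]
rows(b,D,[.4]*11)
E
```

```text
22.0 [0.3472 0.2135 0.313 ] [0.3503 0.2094 0.0844] [-0.0071 -0.0002 -0.0014] [ 0.9408 -0.0036 -0.339 ]
[0. 0. 0. 0.]
11 [0, 0.004, -0.003, -0.007, -0, -0.001, 0.4, -0.028, 0.004, 0.007, -0.007, -0, -0.001, 0.4, -0.061, 0.005, 0.019, -0.007, -0, -0.001, 0.4, -0.094, 0.005, 0.031, -0.007, -0, -0.001, 0.4, -0.127, 0.005, 0.043, -0.007, -0, -0.001, 0.4, -0.16, 0.005, 0.055, -0.007, -0, -0.001, 0.4, -0.183, 0.005, 0.063, -0.007, -0, -0.001, 0.4, -0.199, 0.005, 0.069, -0.007, -0, -0.001, 0.4, -0.207, 0.005, 0.072, -0.007, -0, -0.001, 0.4, -0.207, 0.005, 0.072, -0.007, -0, -0.001, 0.4, -0.207, 0.005, 0.072, -0.007, -0, -0.001, 0.4]
```

>>> carry_out:
  steps: [0, 0.004, -0.003, 0, 0, 0, 0.4, -0.028, 0.004, 0.007, 0, 0, 0, 0.4, -0.061, 0.004, 0.019, 0, 0, 0, 0.4, -0.094, 0.004, 0.031, 0, 0, 0, 0.4, -0.127, 0.004, 0.043, 0, 0, 0, 0.4, -0.16, 0.004, 0.055, 0, 0, 0, 0.4, -0.183, 0.004, 0.063, 0, 0, 0, 0.4, -0.199, 0.004, 0.069, 0, 0, 0, 0.4, -0.207, 0.004, 0.072, 0, 0, 0, 0.4, -0.207, 0.004, 0.072, 0, 0, 0, 0.4, -0.207, 0.004, 0.072, 0, 0, 0, 0.4]

```text
time_s: 23.1
eef_pos: [0.3543, 0.2048, 0.0949]
eef_rot: [-0.33, 0.671, 0.468, 0.471]
wrist_force: [0.0, -0.6, -0.9]
opening: 0.685
grasp_force: 65.0
```

>>> carry_out:
  steps: [0, -0.004, 0.002, 0, 0, 0, 0.4, -0.004, -0.004, 0.003, 0, 0, 0, 0.4, -0.007, -0.004, 0.004, 0, 0, 0, 0.4, -0.009, -0.004, 0.005, 0, 0, 0, 0.4, -0.009, -0.004, 0.005, 0, 0, 0, 0.4]

```text
time_s: 23.6
eef_pos: [0.3503, 0.2089, 0.0847]
eef_rot: [-0.33, 0.67, 0.47, 0.471]
wrist_force: [-0.0, -0.1, -0.5]
opening: 0.684
grasp_force: 65.0
```

>>> carry_out:
  steps: [-0.001, 0, 0, 0, 0, 0, 0.4, -0.002, 0, 0.001, 0, 0, 0, 0.4, -0.002, 0, 0.001, 0, 0, 0, 0.4]

```text
time_s: 23.9
eef_pos: [0.3506, 0.2095, 0.0841]
eef_rot: [-0.331, 0.669, 0.469, 0.473]
wrist_force: [-2.5, -5.1, 13.3]
opening: 0.684
grasp_force: 65.4
```

>>> carry_out:
  steps: [0, 0, 0, 0, 0, 0, 0.72, 0, 0, 0, 0, 0, 0, 0.76, 0, 0, 0, 0, 0, 0, 0.8, 0, 0, 0, 0, 0, 0, 0.84, 0, 0, 0, 0, 0, 0, 0.84, 0, 0, 0, 0, 0, 0, 0.84]

```text
time_s: 24.5
eef_pos: [0.3504, 0.2091, 0.0826]
eef_rot: [-0.33, 0.67, 0.47, 0.471]
wrist_force: [0.4, -0.1, -0.9]
opening: 0.837
grasp_force: 0.0
```

Released; now lift straight up and look at the cup numerically.

>>> carry_out:
  steps: [0.009, 0, -0.003, 0, 0, 0, 0.84, 0.019, 0, -0.007, 0, 0, 0, 0.84, 0.028, 0, -0.01, 0, 0, 0, 0.84, 0.038, 0, -0.014, 0, 0, 0, 0.84, 0.056, 0, -0.02, 0, 0, 0, 0.84, 0.085, 0, -0.031, 0, 0, 0, 0.84, 0.122, 0, -0.044, 0, 0, 0, 0.84, 0.16, 0, -0.058, 0, 0, 0, 0.84, 0.216, 0, -0.079, 0, 0, 0, 0.84, 0.216, 0, -0.079, 0, 0, 0, 0.84]

```text
time_s: 25.5
eef_pos: [0.3507, 0.208, 0.3182]
eef_rot: [-0.325, 0.668, 0.473, 0.474]
wrist_force: [-0.1, -0.6, -0.6]
opening: 0.84
grasp_force: 0.0
```

```bash
python3 - <<'E'
from h import *
from rows import *
import cv2
o=ctrl.get_obs();w=np.array(o["eef_rot"]);b=(np.array(o["eef_pos"]),R.from_quat(w[[1,2,3,0]]).as_matrix())
print(o["time_s"],b[0],o["wrist_force"])
a=cv2.imread("pics/scene0.png");s=ctrl.camera("scene")[:,:,::-1];cv2.imwrite("pics/scene1.png",s)
d=cv2.absdiff(a,s).max(2)
# displaced things: diff near tube/cup region
print("diff px in cup/tube/jug regions",[(d[y0:y1,x0:x1]>50).sum() for x0,x1,y0,y1 in((214,244,222,285),(264,288,175,215))])
P=lambda i:i[222:262:2,214:246:2].mean(2).astype(int)
print(P(s)-P(a))
# rows: to look straight down over the cup (tool down, x toward +y), as at w3
M=R.from_quat([.7071,.7071,0,0]).as_matrix();t=np.array([.33,.17,.357])
L=interp(b,(t,M),10);rows(b,L+[L[-1]]*2,[.84]*12)
E
```

```text
25.5 [0.3507 0.208  0.3182] [-0.1435 -0.6488 -0.5826]
diff px in cup/tube/jug regions [np.int64(1), np.int64(319)]
[[ 17  16   9  16  19  12  22  16  13  17  24  26  14  16  13   3]
 [ 10  12   9  14  19  22  16  14  16  18  21  22  -1   6  12   7]
 [  3   5  10  24  22  32  16  18  18  16  16  20   9   2  13  21]
 [  2  14   2  30  15  16  19  17  24  20  16  15  24 -39   9  19]
 [  9   8   8  34  29  21  21  21  22  18  24  20  -8 -50  -8  -3]
 [ 10   5  15  17  33  21  24  17  16  15   6  -7 -30 -21 -11  -9]
 [ 11  13   2  12  21  12   1  -3  -7 -27 -25 -21   8  -1 -12  -4]
 [  8  12   4   9   4   0   1   1   2   7  15  10   9  -1  -2  16]
 [  7   7  10  17   0   1   1   1   1   4  23   7   9   0  14  15]
 [ 12   4   7   0   0   1   1   1   1   1  14   7   5  18   8   3]
 [  3   8   8   0   0   1   1   1   0   8  16  13   6  24   2  16]
 [ 10  10  14  20   0   0   0   0   4  22  17   7  10   0   1  23]
 [ 10   8  11  20  13   8   6  10  16  20  17  11  11 -10  11  14]
 [  3   7   9  19  15  15  21  19  17  15  15  12   5   5   4  12]
 [  1  10  11  18  18  12  19  17  21  15  14  
[... 280 characters left out ...]
-9 -10]
 [  2  11  13   8  19  19  22  19  23  17  16  15   0   2   5   9]]
12 [0.002, -0.001, -0.005, 0.023, -0.121, -0.029, 0.84, 0.004, -0.001, -0.011, 0.045, -0.242, -0.059, 0.84, 0.007, -0.002, -0.016, 0.068, -0.363, -0.088, 0.84, 0.009, -0.002, -0.021, 0.09, -0.484, -0.118, 0.84, 0.011, -0.003, -0.027, 0.113, -0.604, -0.147, 0.84, 0.013, -0.004, -0.032, 0.135, -0.725, -0.176, 0.84, 0.015, -0.004, -0.037, 0.158, -0.846, -0.206, 0.84, 0.018, -0.005, -0.043, 0.18, -0.967, -0.235, 0.84, 0.02, -0.005, -0.048, 0.203, -1.088, -0.265, 0.84, 0.022, -0.006, -0.053, 0.225, -1.209, -0.294, 0.84, 0.022, -0.006, -0.053, 0.225, -1.209, -0.294, 0.84, 0.022, -0.006, -0.053, 0.225, -1.209, -0.294, 0.84]
```

>>> carry_out:
  steps: [0.002, -0.001, -0.005, 0.023, -0.121, -0.029, 0.84, 0.004, -0.001, -0.011, 0.045, -0.242, -0.059, 0.84, 0.007, -0.002, -0.016, 0.068, -0.363, -0.088, 0.84, 0.009, -0.002, -0.021, 0.09, -0.484, -0.118, 0.84, 0.011, -0.003, -0.027, 0.113, -0.604, -0.147, 0.84, 0.013, -0.004, -0.032, 0.135, -0.725, -0.176, 0.84, 0.015, -0.004, -0.037, 0.158, -0.846, -0.206, 0.84, 0.018, -0.005, -0.043, 0.18, -0.967, -0.235, 0.84, 0.02, -0.005, -0.048, 0.203, -1.088, -0.265, 0.84, 0.022, -0.006, -0.053, 0.225, -1.209, -0.294, 0.84, 0.022, -0.006, -0.053, 0.225, -1.209, -0.294, 0.84, 0.022, -0.006, -0.053, 0.225, -1.209, -0.294, 0.84]

```text
time_s: 26.75
eef_pos: [0.3293, 0.171, 0.3497]
eef_rot: [-0.008, 0.707, 0.707, -0.003]
wrist_force: [-0.8, 0.2, -0.0]
opening: 0.841
grasp_force: 0.0
```

```bash
python3 - <<'E'
from h import *
from rows import *
import cv2
o=ctrl.get_obs();w=np.array(o["eef_rot"]);b=(np.array(o["eef_pos"]),R.from_quat(w[[1,2,3,0]]).as_matrix())
c=cam("wrist");s=ctrl.camera("wrist")[:,:,::-1];cv2.imwrite("pics/w6.png",s);a=cv2.imread("pics/w3.png")
print(o["time_s"],b[0],"rim",proj(c,np.array([.369,.2545,.095])),"floor",proj(c,np.array([.369,.2545,.004])))
g=lambda i:i[64:138:4,252:324:4].mean(2).astype(int)
print(g(a));print(g(s))
# look down on bowl: as w1
M=tool=R.from_quat([.905,-.426,0,0]).as_matrix();t=np.array([.35,-.36,.36])
print(M)
L=interp(b,(t,M),18);rows(b,L+[L[-1]]*2,[.84]*20)
E
```

```text
26.75 [0.3293 0.171  0.3497] rim [292.3223 102.5283] floor [284.9447 106.1827]
[[ 68  67  65  65  63  65  64  63  63  62  66  66  69  66  66  67  71  74]
 [ 66  65  66  65  65  63  65  63  62  64  68  68  69  67  66  70  76  74]
 [ 66  66  66  66  63  62  64  69 118 136 131  68  66  66  66  70  71  73]
 [ 66  68  67  65  63  68 235 207 111 100 118 222 217  65  63  65  65  69]
 [ 67  66  65  66  93 230  88  96  97  98 101 101 102 235  74  63  63  70]
 [ 64  67  67  65 231  89  96  97  99 100 100 101 103 101 233  61  66  69]
 [ 65  68  68 216  88  98 188 236 179 125 101 101 102 104 135 111  67  64]
 [ 66  67  66 227 128 203 233 194 236 208 159 102 104 106 104 215  63  60]
 [ 67  66 181 121 226 236 237 215 217 191 221 112  99 100  92 164  60  61]
 [ 66  72 116 132 212 197 163 151 145 135 141 136  88  89  92 142  61  62]
 [ 66  69  76 116 130 143 102 136 141 130 137 107  91  92  93 142  61  63]
 [ 53  55  54 125 125 141 124 104 132 112 115 113  94  95  97 116  64  64]
 [ 51  51  51 137 147 107 138 144 135 137 123  97  97  96 115  76  66  69]
 [ 60 218 228 216 132 172 116 139 114 125 112 
[... 2228 characters left out ...]
6, 0.008, -0.006, -0.006, 0.006, 0.953, 0.84, -0.236, 0.009, -0.007, -0.007, 0.007, 1.089, 0.84, -0.265, 0.01, -0.007, -0.008, 0.008, 1.226, 0.84, -0.295, 0.011, -0.008, -0.009, 0.009, 1.362, 0.84, -0.324, 0.012, -0.009, -0.01, 0.01, 1.498, 0.84, -0.354, 0.013, -0.01, -0.011, 0.011, 1.634, 0.84, -0.383, 0.015, -0.011, -0.012, 0.012, 1.77, 0.84, -0.413, 0.016, -0.011, -0.013, 0.013, 1.907, 0.84, -0.442, 0.017, -0.012, -0.014, 0.014, 2.043, 0.84, -0.472, 0.018, -0.013, -0.015, 0.015, 2.179, 0.84, -0.501, 0.019, -0.014, -0.015, 0.016, 2.315, 0.84, -0.531, 0.02, -0.015, -0.016, 0.017, 2.451, 0.84, -0.531, 0.02, -0.015, -0.016, 0.017, 2.451, 0.84, -0.531, 0.02, -0.015, -0.016, 0.017, 2.451, 0.84]
```

>>> carry_out:
  steps: [-0.029, 0.001, -0.005, 0, 0, 0.136, 0.84, -0.059, 0.002, -0.01, 0, 0, 0.272, 0.84, -0.088, 0.003, -0.01, 0, 0, 0.409, 0.84, -0.118, 0.004, -0.01, 0, 0, 0.545, 0.84, -0.147, 0.006, -0.01, 0, 0, 0.681, 0.84, -0.177, 0.007, -0.01, 0, 0, 0.817, 0.84, -0.206, 0.008, -0.01, 0, 0, 0.953, 0.84, -0.236, 0.009, -0.01, 0, 0, 1.089, 0.84, -0.265, 0.01, -0.01, 0, 0, 1.226, 0.84, -0.295, 0.011, -0.01, 0, 0, 1.362, 0.84, -0.324, 0.012, -0.01, 0, 0, 1.498, 0.84, -0.354, 0.013, -0.01, 0, 0, 1.634, 0.84, -0.383, 0.015, -0.011, 0, 0, 1.77, 0.84, -0.413, 0.016, -0.011, 0, 0, 1.907, 0.84, -0.442, 0.017, -0.012, 0, 0, 2.043, 0.84, -0.472, 0.018, -0.013, 0, 0, 2.179, 0.84, -0.501, 0.019, -0.014, 0, 0, 2.315, 0.84, -0.531, 0.02, -0.015, 0, 0, 2.451, 0.84, -0.531, 0.02, -0.015, 0, 0, 2.451, 0.84, -0.531, 0.02, -0.015, 0, 0, 2.451, 0.84]

```text
time_s: 28.8
eef_pos: [0.3483, -0.3611, 0.3623]
eef_rot: [-0.001, 0.904, -0.427, -0.007]
wrist_force: [-1.1, 0.2, -0.4]
opening: 0.835
grasp_force: 0.0
```

```bash
python3 - <<'E'
from h import *
import cv2
o=ctrl.get_obs();print(o["time_s"],o["eef_pos"],o["wrist_force"])
c=cam("wrist");s=ctrl.camera("wrist")[:,:,::-1].copy();cv2.imwrite("pics/w7.png",s)
bc=proj(c,np.array([.4195,-.404,.107]));fl=proj(c,np.array([.4195,-.404,.055]));print(bc,fl)
g=s.mean(2);yy,xx=np.mgrid[:384,:512]
r=.054*c[0]/ (c[3][2,3]-.1);m=((g>75)&(np.hypot(xx-bc[0],yy-bc[1])<r)).astype(np.uint8)
n,l,st,ce=cv2.connectedComponentsWithStats(m);print(st[1:],"area per 17mm sq",(.0175*c[0]/(c[3][2,3]-.07))**2,m.sum())
x0,y0=map(int,fl);print(g[y0-45:y0+46:5,x0-60:x0+61:4].astype(int))
P=np.array([.3627,-.3358,.094])
for k in(0,.045): print(proj(c,P+[0,0,k]))
x,y=map(int,proj(c,P+[0,0,.03]));print(g[y-12:y+20:3,x-24:x+25:3].astype(int))
E
```

```text
28.8 [ 0.3483 -0.3611  0.3623] [-1.1275  0.1574 -0.4325]
[229.2541 103.0263] [232.5461 104.4352]
[[ 200   66   66   60 3006]
 [ 204   89    1    1    1]
 [ 202   91    3    4    5]
 [ 205   95    1    1    1]
 [ 204  116    1    1    1]
 [ 206  117    1    2    2]
 [ 208  117    2    2    3]] area per 17mm sq 172.8188846883901 3019
[[ 64  64  72  70  75  60  65  42  44  44  44  44  46  46  45  45  47  45
   45  46  43  42  64  61  61  62  65  70  75  71  68]
 [ 66  66  77  78  65  60  43  43  44  46  46  44  49  44  47  46  48  45
   47  45  46  44  41  55  63  65  68  70  71  65  60]
 [ 66  65  67  61  59  41  44  44  45 173 235 153 137 234 237 225  76  75
   59  46  45  47  44  44  53  65  68  69  68  61  61]
 [ 66  70  65  69  42  44  44  46 125 234 237 238 183 236 239 234  77  78
   78  78  65  45  45  43  42  67  65  63  61  60  62]
 [ 64  70  57  42  44  44  44  46  52 205 239 220  92 206 194 184  78  79
   78  79  78 163  62  45  43  42  65  65  62  59  61]
 [ 63  63  68  42  43  46  47  47  70 229 149 163 109  78  78  79  80  79
   78 120 226 238 229  43  45  44  58  62  60  
[... 1807 characters left out ...]
125 124 124 125 124  80  69  70  69 120 124 125 124 125 119]
 [ 91 107 121 121 120 120 119  68  79  84  70  96 121 123 123 124 117]
 [ 91 103 123 124 124 123 117  48  47  47  68 106 122 120 122 121 115]
 [ 89  99 122 121 120 121  57  51  49  48  82 122 124 123 123 123 118]
 [ 88  96 121 120 119 114  49  53  52  50 103 121 122 122 122 123 118]
 [ 95 110 128  78 125 124  51  53  51  50 120 127 126 127 117 119 121]
 [128 159 199 101 180 128 110  59  56  71 115 113 114 114 107 109 112]
 [ 64  80  81  82  83  86 111 192 194 170 195 194 194 194 194 194 195]
 [ 66  64  64  69  68  69  72  91 185 202 202 202 202 202 203 203 202]
 [ 66  65  66  69  68  71  72  71  77 158 201 201 202 201 202 202 203]]
```

```bash
python3 -c "
from bench import ctrl
print(ctrl.hand_in(),ctrl.get_obs()['time_s'])"
```

```text
the job is handed in; nothing more can be done
the job is handed in; nothing more can be done
```

The job is handed in, with no verdict returned: the toggle was set to centre off, the last bowl image shows seven blanks in it, the empty cup stands upright where it was, the tube did not move, and the jug and dropper were not re-checked.

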